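Charge the grinding jar and clamp its lid

ROBOT

A 6-joint arm with a two-finger parallel gripper is mounted at the origin on a cart in front of the work surface, level with it; the furniture and walls round the work are solid. World frame = base frame: x ahead of the robot, y to its left, z up, the work surface at z = 0. Lengths are in m, angles in rad, forces in N, time in s.
With the tool pointing down it reaches from about 0.3 to 1 m from the base axis. Payload 5.1 kg.
Tool frame: the origin (TCP) lies midway between the tips of the shut fingers; the grasp point (between the pads) lies 19 mm behind it; z points along the fingers, y is the direction in which the jaws open and shut (so a half turn about z gives the same grasp; the last joint's range is limited). The gripper opens to 95 mm and grips with 3 to 60 N. Pads are 20 mm wide; open, the fingers measure 119 mm over their backs; the gripper's body (75 mm by 180 mm) begins 59 mm behind the grasp point.
Start: joints at [-1.281, 0.124, 1.65, -0, 1.367, -0.083], TCP at [0.237, -0.605, 0.182] pointing down, gripper open.
Joint ranges: [-2.61, 2.61], [-1.02, 2.33], [0.03, 2.71], [-1.35, 4.49], [0.32, 2.68], [-2.91, 2.91]. Speed limits (rad/s): [2.57, 2.57, 3.14, 3.14, 3.14, 3.14].

INTERFACE

Orientations are given as a rotation vector (axis times angle).
In Python, from station import robot gives the robot as it stands.
- The arm moves only by the tool drive_tool, never from a script. Its argument "plan" is a list of rows, each a list of 7 numbers: the closure, from 0 (fully open) to 1 (shut), then the shift along the world's x, y, z in m, then the turn, a rotation vector about the world's x, y, z in degrees. In form: [[fingers, tx, ty, tz, wx, wy, wz], ...]. A call has 1 to 20 rows; each row is the pose to reach, as a shift and turn from the pose commanded when the call began; what a row does not reach only later rows make up. A row lasts 1/8 s, in which the tool goes at most 62.5 mm and 10.7 degrees, less where a joint would pass 70% of its speed; a pose out of reach is approached as far as the arm can. A call with a gripper value outside its range is refused whole. The fingers move at their own pace and stop on an object; "newtons" is the grip in N (left out, the last holds). Time passes only in rows, so rows that repeat a pose let the fingers close. It gives the time, the measured TCP pose, the force and the opening at its end, in the units of the state.
- robot.get_obs(): the state, without advancing time (a new reading comes with each control period).
- robot.capture(name): name is "side" or "top" or "wrist"; returns (picture, depth): 480x640x3 uint8, blue, green, red; 480x640 float32, m along the optical axis (not along the pixel's ray), 0 where there is no reading.
- robot.camera_info(name): a dict with "intrinsics" (3x3 intrinsics, pixels), "T" (4x4, takes a point from camera to world coordinates). Camera axes: x right, y up, looking along -z (the intrinsics and any distortion apply to the point x, -y, -z); pixel columns grow to the right and rows downward; lengths in m; the calibration is good to about 2 mm. A picture is of the moment at which its call begins: read the wrist's pose just before it. camera_info takes no time and is no camera call; for the wrist camera it gives the pose at the moment of the call.
- robot.finish_job(): hands the job in, once; it reports no verdict.
The state is a dict: "time_s": time; "joint_pos": joint angles; "dq": joint speeds; "tau": joint torques, N m; "eef_pos": TCP position; "eef_rot": TCP orientation; "force": force on the tool from outside, world axes, zero at the start; "moment": the same for the moment, N m; "grip_width": finger opening in m.
Only numpy, scipy, OpenCV 4.12 (cv2) and the standard library are available. Lean on these libraries where they do the work, as an engineer would, in place of code of your own. Each camera call takes 0.05 s, during which the arm holds its last target.

TASK

Charge the grinding jar for a milling run: pour all six white balls from the blue cup into the steel jar and stand the empty cup back upright on the bench. With the balls in, swing the lid on its arm over the jar up to the stop, then push the red cam lever all the way down so that it locks the lid shut. Leave the other things on the bench where they stand.

Things in the scene. Friction and masses are not known exactly. Their poses are not given: they have to be found in the camera images.
- cup_center (a point): Centre (half-way up, on the axis) of the blue plastic cup, round, tapered, open at the top, 75 mm high; outside diameter 56 mm at the foot, 62 mm half-way up, 68 mm at the rim; wall 3 mm, floor 4 mm, 90 g empty. Its z axis points from floor to mouth. It stands on the bench and holds the six balls, about 42 mm deep.
- cup_mouth (a point): Centre of the cup's rim, 37.5 mm above its centre along its z axis. The cup must be tipped to about 100 degrees, perhaps with a jog, to empty fully. Taken with the hand straight down, most wrists cannot tip it that far; taken with the hand leaning to one side, the hand can lean over to the other side to pour.
- jar_mouth (a point): Centre of the open rim of the steel grinding jar: outside diameter 100 mm, inside 88 mm, rim 95 mm above the bench. The jar is fixed to a flat plate, 12 mm high, 275 x 130 mm, its long side along the line from post to jar, reaching 57 mm beyond either axis. The frame is the station's: the lid's post stands at x +80 mm, y -140 mm in it.
- jar_floor (a point): Centre of the jar's inner floor, 75 mm below jar_mouth.
- post_axis (a point): Point on the axis of the post (24 mm thick) about which the lid's arm swings level, at mid-hsix of the arm, 144 mm above the bench. It lies 161 mm from the jar's axis.
- swing_bar (a point): Middle of the blue swing arm, 75 mm from the post axis, a good place to push. The arm is a level bar 24 mm wide, 134 to 154 mm above the bench, from the post to the lid, which hangs under its end 161 mm from the post axis: a steel disc 100 mm across, raised: top 118 mm, underside 100 mm above the bench. x axis: along the arm away from the post; z up.
- lid_arm (a joint): Angle of the swing arm about the vertical post, rad: 0 = against its stop, lid exactly over the jar; it grows counter-clockwise seen from above, as the lid swings away to the robot's right; range 0 to 2.2; it starts swung aside at 1.5 to 1.9. Stays where it is left; takes 3 to 5 N to push at swing_bar.
- lever_pivot (a point): Middle of the cam lever's pivot, above the lid's centre at the end of the arm, 182 mm above the bench, between two upright cheeks 33 mm wide overall that reach 192 mm; the pivot's axis is level and square to the arm.
- lever_tip (a point): Point near the end of the cam lever's red handle, 85 mm from the pivot; the handle is a round bar 16 mm thick and reaches 100 mm from the pivot. Open, it stands nearly upright, leaning 10 degrees to the post; to close it, push it towards the post and down until it lies level along the top of the arm.
- cam_lever (a joint): Angle of the cam lever, rad: 0 = open, 80 degrees above level; 1.4 = closed at its stop, level along the arm, pointing to the post; starts 0 to 0.1. It presses the lid down 11 mm onto the jar against a spring: the push needed at lever_tip, square to the lever, rises from 6 N to about 11 N. The cam locks by its own friction: the lever stays where it is left, and only fully down is the lid shut.
- ball_1_center (a point): Centre of one of six white ceramic grinding balls, 22 mm in diameter, 33 g, at first in the cup.
- ball_2_center (a point): Centre of one of six white ceramic grinding balls, 22 mm in diameter, 33 g, at first in the cup.
- ball_3_center (a point): Centre of one of six white ceramic grinding balls, 22 mm in diameter, 33 g, at first in the cup.
- ball_4_center (a point): Centre of one of six white ceramic grinding balls, 22 mm in diameter, 33 g, at first in the cup.
- ball_5_center (a point): Centre of one of six white ceramic grinding balls, 22 mm in diameter, 33 g, at first in the cup.
- ball_6_center (a point): Centre of one of six white ceramic grinding balls, 22 mm in diameter, 33 g, at first in the cup.
- sample_1_mid (a point): Bystander, to be left where it stands: middle of the lidded sample pot with a red lid, 41 mm across, 59 mm high.
- dropper_2_mid (a point): Bystander, to be left where it stands: middle of the blue dropper bottle, 36 mm across, 93 mm high.
- petri_a_mid (a point): Bystander, to be left where it stands: middle of the petri dish, 60 mm across, 14 mm high.

How it is judged:
On the way, in this order (a step that is already met when the one before it is completed fails the run):
1. the cup is tipped over the jar (angle between cup_center's own z axis and vertical above 0.5 rad and horizontal distance between cup_mouth and jar_mouth below 0.12 m and height (world z) of cup_center above 0.09 m).
2. all six balls lie in the jar (horizontal distance between each of ball_1_center, ball_2_center, ball_3_center, ball_4_center, ball_5_center, ball_6_center and jar_mouth below 0.045 m and z of ball_1_center in the frame of jar_floor between 0 and 0.07 m and z of ball_2_center in the frame of jar_floor between 0 and 0.07 m and z of ball_3_center in the frame of jar_floor between 0 and 0.07 m and z of ball_4_center in the frame of jar_floor between 0 and 0.07 m and z of ball_5_center in the frame of jar_floor between 0 and 0.07 m and z of ball_6_center in the frame of jar_floor between 0 and 0.07 m), for 0.2 s.
3. the lid is swung over the jar up to the stop, the cam lever still open (value of joint lid_arm below 0.06 rad and value of joint cam_lever below 0.4 rad), for 0.1 s.
At the end, for the whole second after the job is handed in: All six balls lie in the jar (centre within 45 mm of its axis and less than 70 mm above its floor); the lid's arm is at its stop (below 0.06 rad); the cam lever is shut (above 1.3 rad); the cup stands upright (within 0.1 rad), still, on the bench itself (all of step 2 and value of joint lid_arm below 0.06 rad and value of joint cam_lever above 1.3 rad and angle between cup_center's own z axis and vertical below 0.1 rad and height (world z) of cup_center between 0.032 and 0.043 m and linear speed of cup below 0.02 m/s); the robot touches nothing.
It fails at once if a bystander is shifted by more than 30 mm (distance of any of sample_1_mid, dropper_2_mid, petri_a_mid from where it was at the start of the episode above 0.03 m).
It also fails if it takes over 67 s, if anything falls off the work surface, if the arm or the gripper's body presses on something with over 40 N, if the wrist force passes 120 N, or if a joint passes its speed limit or range.

## Working session

There is one attempt and no reset: what is moved stays moved. The work goes in short steps, Python scripts to look and compute and a tool call to move; the robot and the scene stay as the last step left them, time stands still between calls to the robot, and variables do not carry over. Pictures are saved under pics/ and viewed, and the job is handed in when it is done.

Besides the shell and the picture viewer there is one more tool, called after ">>>" in YAML: its name, and indented under it one key for each argument. drive_tool: Moves the arm, as the interface text tells. Its arguments: {"type":"object","properties":{"plan":{"type":"array"},"newtons":{"type":"number"}},"required":["plan"]}

```bash
ls -la; mkdir -p pics
python3 - <<'E'
from station import robot
import cv2, numpy as np
print(robot.get_obs())
for n in ("side","top","wrist"):
    i=robot.camera_info(n); print(n, np.round(i["intrinsics"],1).tolist(), np.round(i["T"],4).tolist(), [k for k in i])
    p,d=robot.capture(n); cv2.imwrite(f"pics/{n}0.png",p); np.save(f"pics/{n}0.npy",d)
    print(d.min(),d.max(),(d==0).mean())
E
```

```text
total 12
drwxr-xr-x  3 agent agent 4096 Dec  6 15:12 .
drwxr-xr-x 23 root  root  4096 Dec  6 15:12 ..
drwxr-xr-x  2 agent agent 4096 Dec  6 15:12 pics
{'time_s': 0.0, 'joint_pos': array([-1.28061233e+00,  1.24472587e-01,  1.65167023e+00,  1.49836192e-05,
        1.36747033e+00, -8.26159017e-02]), 'dq': array([ 0.00064097,  0.00042881, -0.00164537, -0.00168957, -0.00084817,
        0.00021182]), 'tau': array([-1.82038391e-03, -4.17606747e+01, -3.59934640e+01,  7.71558168e-02,
        4.93076630e-02, -1.89292446e-04]), 'eef_pos': array([ 0.23651261, -0.60469169,  0.18081038]), 'eef_rot': array([-3.08519783e+00, -5.81830127e-01,  3.05679273e-04]), 'force': array([-0.18263492, -0.0589428 ,  0.27504804]), 'moment': array([ 0.04075873,  0.01501193, -0.01499379]), 'grip_width': 0.0953402626332896}
side [[547.4, 0.0, 318.8], [0.0, 547.4, 244.5], [0.0, 0.0, 1.0]] [[-0.974, 0.1001, -0.2034, 0.2744], [-0.2267, -0.4438, 0.867, 1.091], [-0.0035, 0.8905, 0.4549, 0.6864], [0.0, 0.0, 0.0, 1.0]] ['intrinsics', 'T']
0.0 3.7456627 0.004013671875
top [[523.3, 0.0, 328.0], [0.0, 523.3, 238.9], [0.0, 0.0, 1.0]] [[-0.0026, 0.9937, -0.1119, 0.3781], [-1.0, -0.0035, -0.0082, 0.1221], [-0.0085, 0.1119, 0.9937, 1.2866], [0.0, 0.0, 0.0, 1.0]] ['intrinsics', 'T']
0.0 2.192542 0.003929036458333333
wrist [[399.8, 0.0, 324.2], [0.0, 399.8, 242.1], [0.0, 0.0, 1.0]] [[0.3631, 0.9052, 0.2208, 0.2981], [-0.9317, 0.3529, 0.0855, -0.5805], [-0.0005, -0.2368, 0.9716, 0.3828], [0.0, 0.0, 0.0, 1.0]] ['intrinsics', 'T']
0.0 1.5605377 0.0069401041666666665
```

View pics/side0.png

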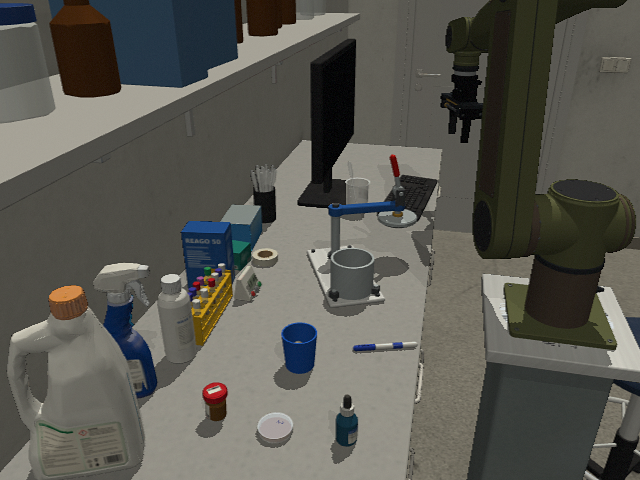

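View pics/top0.png

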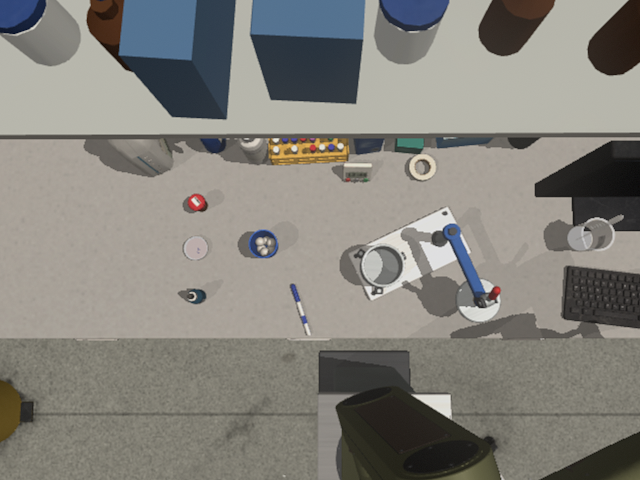

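View pics/wrist0.png

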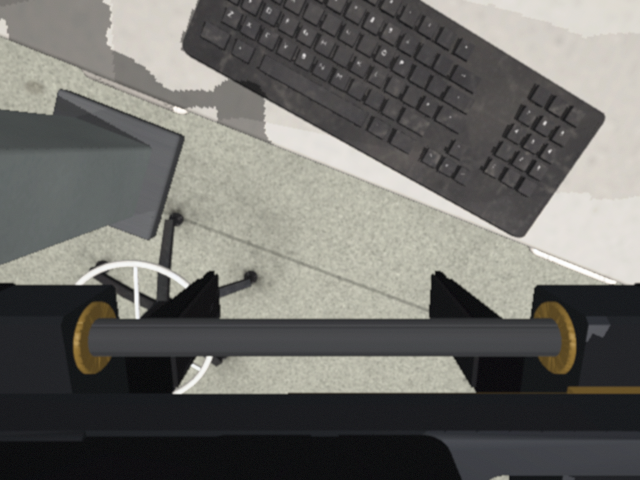

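The side view shows the blue cup at (299,347), the jar at (352,272), the post at (335,235) and the lid with its red lever at (397,200). In the top view the cup with its balls is at (263,244), the jar at (381,266), the lid at (478,300), and the bystanders are at (197,203), (195,248) and (195,296).

```bash
cat > h.py <<'E'
import numpy as np, cv2
from station import robot
def cloud(info,d):
    K=info["intrinsics"];T=info["T"]
    v,u=np.mgrid[0:480,0:640]
    x=(u-K[0,2])/K[0,0]*d; y=(v-K[1,2])/K[1,1]*d
    P=np.stack([x,-y,-d],-1)@T[:3,:3].T+T[:3,3]
    P[d==0]=np.nan
    return P
def ray_plane(info,uv,z):
    K=np.asarray(info["intrinsics"]);T=np.asarray(info["T"])
    uv=np.atleast_2d(uv).astype(float)
    r=np.stack([(uv[:,0]-K[0,2])/K[0,0],-(uv[:,1]-K[1,2])/K[1,1],-np.ones(len(uv))],-1)@T[:3,:3].T
    s=(z-T[2,3])/r[:,2]
    return T[:3,3]+r*s[:,None]
def circ(xy):
    A=np.c_[2*xy,np.ones(len(xy))]; b=(xy**2).sum(1)
    s=np.linalg.lstsq(A,b,rcond=None)[0]; return s[:2],np.sqrt(s[2]+s[0]**2+s[1]**2)
E
python3 - <<'E'
from h import *
for n in ("top","side"):
    info=robot.camera_info(n); p=cv2.imread(f"pics/{n}0.png"); d=np.load(f"pics/{n}0.npy"); P=cloud(info,d)
    hsv=cv2.cvtColor(p,cv2.COLOR_BGR2HSV)
    X,Y,Z=P[...,0],P[...,1],P[...,2]
    print(n,"bench z", np.nanmedian(Z[(abs(X-.4)<.05)&(abs(Y-0.2)<.03)]) )
    blue=(hsv[...,0]>100)&(hsv[...,0]<130)&(hsv[...,1]>130)
    def rep(m,l):
        q=P[m]; 
        if len(q)==0: print(l,"none");return
        print(l,len(q),np.round(np.nanmean(q,0),4),np.round(np.nanpercentile(q,2,0),4),np.round(np.nanpercentile(q,98,0),4))
    box=lambda x0,x1,y0,y1,z0,z1:(X>x0)&(X<x1)&(Y>y0)&(Y<y1)&(Z>z0)&(Z<z1)
    # arm
    rep(blue&box(.1,.7,-.5,0.1,.12,.17),"arm")
    m=box(.2,.7,.1,.4,.06,.09); rep(m&blue,"cuprim")
    q=P[m&blue][:,:2]; print("cup circ",circ(q))
    m=box(.2,.6,-.15,.15,.088,.1); rep(m,"jarrim"); print(circ(P[m][:,:2]))
    red=((hsv[...,0]<8)|(hsv[...,0]>172))&(hsv[...,1]>150)
    rep(red&box(.1,.7,-.5,0.,.12,.4),"lever")
    rep(red&box(.1,.7,.2,.6,.03,.1),"sample")
    rep(box(.1,.7,-.4,-.15,.1,.125),"lid")
    rep(box(.2,.7,.2,.6,.008,.02),"petri")
    rep(box(.2,.7,.25,.6,.03,.12),"tall")
    rep((Z>.25)&(Z<.7)&(X>.2)&(abs(Y)<.6),"hi")
    # plate
    m=box(.2,.7,-.3,.2,.009,.016);rep(m,"plate")
    if n=="top":
        print(cv2.minAreaRect(np.float32(P[m][:,:2])))
E
```

```text
top bench z 0.0008743641632914523
arm 621 [ 0.4607 -0.1634  0.1545] [ 0.394  -0.1968  0.1501] [ 0.5347 -0.125   0.1589]
cuprim 119 [0.5038 0.292  0.0726] [0.4729 0.2515 0.0616] [0.5363 0.3166 0.0792]
cup circ (array([0.50463742, 0.28345504]), np.float64(0.03157332905727166))
jarrim 358 [0.455  0.002  0.0947] [ 0.4049 -0.1283  0.0898] [0.5152 0.0546 0.0992]
(array([ 0.46479368, -0.01759858]), np.float64(0.05733587540434673))
lever 49 [ 0.3905 -0.192   0.2738] [ 0.377  -0.1974  0.2414] [ 0.398  -0.1863  0.282 ]
sample 137 [0.6051 0.4456 0.058 ] [0.5888 0.428  0.0517] [0.6235 0.4649 0.0622]
lid 1050 [ 0.3667 -0.1948  0.1175] [ 0.3287 -0.2465  0.111 ] [ 0.4166 -0.1544  0.1223]
petri 712 [0.4897 0.4063 0.0135] [0.3525 0.2031 0.0082] [0.6874 0.5507 0.0194]
tall 1231 [0.5527 0.4081 0.0607] [0.373  0.2557 0.0322] [0.6978 0.573  0.1125]
hi 81458 [0.6775 0.0897 0.5537] [ 0.2073 -0.3428  0.3636] [0.8149 0.5704 0.6845]
plate 3137 [ 0.4944 -0.0673  0.0125] [ 0.3341 -0.1794  0.0092] [0.6685 0.1862 0.0158]
((0.5158625245094299, -0.018166571855545044), (0.3645346462726593, 0.4963550865650177), 11.41
[... 327 characters left out ...]
4] [ 0.4042 -0.1303  0.0882] [0.5239 0.0574 0.0965]
(array([ 0.47527217, -0.02785478]), np.float64(0.07109942275468019))
lever 133 [ 0.4076 -0.214   0.2559] [ 0.3756 -0.4598  0.224 ] [ 0.5985 -0.1835  0.3462]
sample 336 [0.6016 0.4539 0.0548] [0.5856 0.4317 0.0458] [0.6216 0.469  0.0591]
lid 548 [ 0.3694 -0.1827  0.1151] [ 0.3264 -0.2318  0.1042] [ 0.4162 -0.1518  0.1231]
petri 1437 [0.501  0.4341 0.013 ] [0.3595 0.2055 0.0084] [0.69   0.5878 0.0193]
tall 3896 [0.5716 0.4535 0.0632] [0.3701 0.2547 0.0314] [0.6979 0.5974 0.1162]
hi 59079 [0.7146 0.2097 0.4729] [ 0.207  -0.5739  0.2548] [0.9009 0.5901 0.6401]
plate 1170 [ 0.5118 -0.0194  0.0115] [ 0.3057 -0.1943  0.0091] [0.6911 0.194  0.0156]
```

Run:
```python
from h import *
for n in ("top","side"):
    info=robot.camera_info(n); p=cv2.imread(f"pics/{n}0.png"); d=np.load(f"pics/{n}0.npy"); P=cloud(info,d)
    hsv=cv2.cvtColor(p,cv2.COLOR_BGR2HSV)
    X,Y,Z=P[...,0],P[...,1],P[...,2]
    c=np.array([.455,.01])
    for it in range(4):
        r=np.hypot(X-c[0],Y-c[1]); m=(r<.058)&(r>.038)&(Z>.088)&(Z<.101)
        c,R=circ(P[m][:,:2])
    print(n,"jar",c,R,m.sum())
    r=np.hypot(X-.503,Y-.285); m=(r<.045)&(Z>.068)&(Z<.082); 
    print("cup",circ(P[m][:,:2]),m.sum(), P[m][:,:2].min(0),P[m][:,:2].max(0))
    blue=(hsv[...,0]>100)&(hsv[...,0]<130)&(hsv[...,1]>130)
    m=blue&(X>.1)&(X<.7)&(Y<.05)&(Y>-.3)&(Z>.145)&(Z<.165)
    q=P[m][:,:2]; print("arm rect",cv2.minAreaRect(np.float32(q)), cv2.fitLine(np.float32(q),cv2.DIST_HUBER,0,.01,.01).ravel())
    m=(np.hypot(X-.37,Y+.19)<.07)&(Z>.112)&(Z<.124); print("lid",m.sum(),P[m][:,:2].min(0),P[m][:,:2].max(0))
    for lab,cc,rr,z0,z1 in (("dropper",(.43,.43),.05,.02,.12),):
        m=(X>.33)&(X<.46)&(Y>.38)&(Y<.5)&(Z>.02); q=P[m]; print(lab,m.sum(),q.mean(0),q.min(0),q.max(0))
    m=(X>.45)&(X<.56)&(Y>.38)&(Y<.5)&(Z>.006)&(Z<.02); q=P[m]; print("petri",m.sum(),np.percentile(q,3,0),np.percentile(q,97,0))
    m=(Z>.3)&(X>.3)&(abs(Y)<.6)&(Z<.7); q=P[m]; print("shelf front x pct",np.percentile(q[:,0],[1,2,5,10]), )
    for k in range(-4,7):
        mm=m&(abs(Y-k*.1)<.03)&(X>.45)
        if mm.sum(): print(k,np.round(np.nanpercentile(X[mm],2),3),np.round(np.nanpercentile(Z[mm],[2,50]),3))
    if n=="top":
        T=info["T"]
        print("post by rays", ray_plane(info,[[452,231],[437,238],[381,266],[478,300],[490,294]],.154))
```

```text
top jar [0.45350535 0.00664054] 0.04680797528437601 352
cup (array([0.50547955, 0.28327919]), np.float64(0.03200593362870701)) 145 [0.4725861  0.25068068] [0.538748   0.31731111]
arm rect ((0.462283194065094, -0.16608700156211853), (0.16290225088596344, 0.03112526424229145), 25.467483520507812) [ 0.9187596   0.3948174   0.46068075 -0.1633708 ]
lid 1019 [ 0.32426466 -0.25239592] [ 0.42131259 -0.15193776]
dropper 209 [0.38396605 0.441498   0.05814181] [0.36670033 0.42910064 0.02037485] [0.39990402 0.4598983  0.09578563]
petri 490 [0.47546762 0.42835827 0.0070585 ] [0.52990345 0.48288973 0.01899436]
shelf front x pct [0.59943731 0.60921746 0.62147564 0.62797492]
-4 0.598 [0.305 0.363]
-3 0.603 [0.328 0.532]
-2 0.621 [0.523 0.532]
-1 0.621 [0.527 0.533]
0 0.621 [0.523 0.533]
1 0.621 [0.52  0.534]
2 0.621 [0.52  0.537]
3 0.622 [0.526 0.606]
4 0.621 [0.518 0.533]
5 0.622 [0.527 0.533]
6 0.622 [0.519 0.532]
post by rays [[ 0.52209528 -0.1385096   0.154     ]
 [ 0.50687188 -0.10551226  0.154     ]
 [ 0.44633278  0.0170038   0.154     ]
 [ 0.37274685 -0.18982561  0.154     ]
 [ 0.38547491 -0.
[... 233 characters left out ...]
-0.16640464961528778), (0.18936587870121002, 0.03438108041882515), 24.21529197692871) [ 0.9098298   0.41498166  0.4729523  -0.14861822]
lid 439 [ 0.32348375 -0.24730622] [ 0.4200962  -0.14688076]
dropper 698 [0.37952253 0.45786192 0.05140768] [0.36318689 0.43990774 0.02006854] [0.39876485 0.46865812 0.09202666]
petri 861 [0.47222707 0.43300562 0.00749122] [0.52405598 0.48656782 0.01486537]
shelf front x pct [0.59796961 0.59886297 0.61889936 0.6202711 ]
-4 0.597 [0.303 0.391]
-3 0.6 [0.305 0.43 ]
-2 0.619 [0.303 0.516]
-1 0.619 [0.304 0.524]
0 0.619 [0.303 0.356]
1 0.619 [0.304 0.53 ]
2 0.619 [0.304 0.531]
3 0.619 [0.306 0.562]
4 0.619 [0.305 0.53 ]
5 0.619 [0.305 0.53 ]
6 0.619 [0.303 0.536]
```

Run:
```python
import cv2
a=cv2.imread("pics/top0.png")[190:340,330:530]; cv2.imwrite("pics/t_a.png",cv2.resize(a,None,fx=4,fy=4,interpolation=cv2.INTER_CUBIC))
a=cv2.imread("pics/side0.png")[140:310,290:450]; cv2.imwrite("pics/s_a.png",cv2.resize(a,None,fx=3.5,fy=3.5,interpolation=cv2.INTER_CUBIC))
```

```text
(no output)
```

View pics/t_a.png

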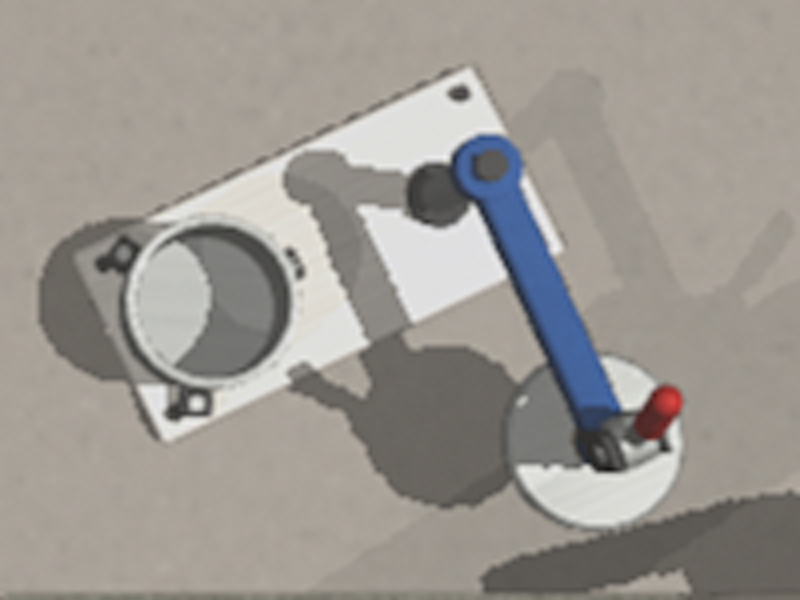

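View pics/s_a.png

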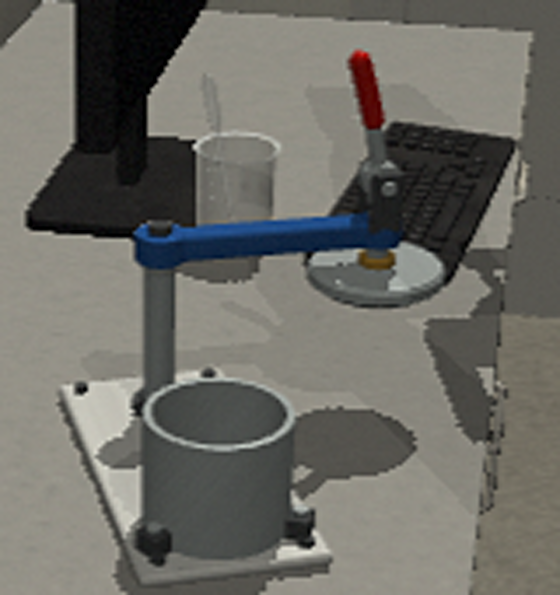

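>>> drive_tool:
  plan:
    - [0,0.01,0.03,0.05,0,0,7]
    - [0,0.03,0.07,0.1,0,0,14]
    - [0,0.06,0.12,0.14,0,0,21]
    - [0,0.09,0.17,0.17,0,0,28]
    - [0,0.12,0.22,0.19,0,0,35]
    - [0,0.14,0.275,0.2,0,0,42]
    - [0,0.16,0.33,0.2,0,0,49]
    - [0,0.18,0.385,0.2,0,0,56]
    - [0,0.19,0.44,0.2,0,0,63]
    - [0,0.2,0.495,0.2,0,0,70]
    - [0,0.2,0.55,0.2,0,0,77]
    - [0,0.2,0.605,0.2,0,0,84]
    - [0,0.2,0.66,0.2,0,0,91]
    - [0,0.2,0.715,0.2,0,0,98]
    - [0,0.2,0.77,0.2,0,0,105]
    - [0,0.2,0.8,0.2,0,0,110]
    - [0,0.2,0.8,0.2,0,0,110]
  newtons: 25

```text
time_s: 2.28
eef_pos: [0.4362, 0.1961, 0.3814]
eef_rot: [-1.289, -2.864, 0.002]
force: [0.5, -1.0, 0.4]
grip_width: 0.0949
```

```bash
cat > log.py <<'E'
from h import *
import json
o=robot.get_obs()
open("log.jsonl","a").write(json.dumps({k:np.asarray(v).tolist() for k,v in o.items()})+"\n")
print(round(o["time_s"],2),"q",np.round(o["joint_pos"],3),"p",np.round(o["eef_pos"],4),"rv",np.round(o["eef_rot"],3),"w",round(o["grip_width"],4),"F",np.round(o["force"],1))
from scipy.spatial.transform import Rotation as R
M=R.from_rotvec(o["eef_rot"]).as_matrix(); print("toolx",np.round(M[:,0],3),"jaw",np.round(M[:,1],3),"z",np.round(M[:,2],3))
E
python3 - <<'E'
import json
json.dump
open("log.jsonl","w").write(json.dumps(dict(joint_pos=[-1.28061233,.124472587,1.65167023,1.4983e-5,1.36747033,-8.26159e-2],eef_pos=[.23651261,-.60469169,.18081038],eef_rot=[-3.08519783,-.581830127,3.0568e-4]))+"\n")
E
python3 log.py
```

```text
2.27 q [ 0.31  -0.307  1.724 -0.     1.725 -0.415] p [0.4362 0.1961 0.3814] rv [-1.289e+00 -2.864e+00  2.000e-03] w 0.0949 F [ 0.5 -1.   0.4]
toolx [-0.663  0.749  0.   ] jaw [ 0.749  0.663 -0.001] z [-0.001 -0.001 -1.   ]
```

>>> drive_tool:
  plan:
    - [0,-0.01,0.01,0,-6,-5.3,0]
    - [0,-0.02,0.02,0,-12,-10.6,0]
    - [0,-0.03,0.03,0,-18,-15.8,0]
    - [0,-0.03,0.04,0,-24,-21.1,0]
    - [0,-0.03,0.05,0,-30,-26.4,0]
    - [0,-0.03,0.05,0,-30,-26.4,0]

```text
time_s: 3.02
eef_pos: [0.4057, 0.2449, 0.3795]
eef_rot: [1.018, 2.263, -0.376]
force: [0.5, 0.1, -0.1]
grip_width: 0.0949
```

```bash
python3 log.py
```

```text
3.02 q [ 0.871 -0.3    1.845 -0.693  1.688  0.094] p [0.4057 0.2449 0.3795] rv [ 1.018  2.263 -0.376] w 0.0949 F [ 0.5  0.1 -0.1]
toolx [-0.51   0.572 -0.642] jaw [ 0.749  0.662 -0.005] z [ 0.422 -0.484 -0.766]
```

```bash
cat > kin.py <<'E'
import numpy as np, json
from scipy.spatial.transform import Rotation as R
from scipy.optimize import least_squares
rz=lambda a:R.from_euler("z",a).as_matrix(); ry=lambda a:R.from_euler("y",a).as_matrix()
def fk(q,p,dq=None):
    a1,b,h,L2,a3,L3,bw,L6=p
    M=rz(q[0]); t=M@np.array([a1,b,h])
    M=M@ry(q[1]); t=t+M@np.array([0,0,L2])
    M=M@ry(q[2]); t=t+M@np.array([a3,0,L3])
    M=M@rz(q[3]); t=t+M@np.array([0,bw,0])
    M=M@ry(q[4]); t=t+M@np.array([0,0,L6])
    M=M@rz(q[5])
    return t,M
def load(): return [json.loads(l) for l in open("log.jsonl")]
def fit():
    D=load()
    p0=np.array([0,.054,.3,.4,0,.4,0,.25])
    def res(p):
        r=[(fk(d["joint_pos"],p)[0]-np.array(d["eef_pos"])) *1000 for d in D]
        return np.r_[np.concatenate(r),(p-p0)*.5]
    s=least_squares(res,p0); return s.x,s.fun[:3*len(D)]
def tooloff():
    D=load(); out=[]
    for d in D: out.append(fk(d["joint_pos"],np.zeros(8))[1].T@R.from_rotvec(d["eef_rot"]).as_matrix())
    return out
lo=np.array([-2.61,-1.02,.03,-1.35,.32,-2.91]);hi=np.array([2.61,2.33,2.71,4.49,2.68,2.91])
def ik(pos,M,p,off,q0):
    def res(q):
        t,m=fk(q,p); m=m@off
        return np.r_[(t-pos)*10, R.from_matrix(m.T@M).as_rotvec()]
    s=least_squares(res,np.clip(q0,lo+.01,hi-.01),bounds=(lo,hi)); return s.x,np.abs(s.fun).max()
if __name__=="__main__":
    p,r=fit(); print(np.round(p,4),np.round(r,1))
    for o in tooloff(): print(np.round(o,3).tolist())
E
python3 kin.py
```

```text
[0.     0.0536 0.2232 0.4524 0.0424 0.6131 0.     0.3248] [-0.  0.  0. -0. -0. -0.  0.  0.  0.]
[[-0.0, -1.0, 0.0], [1.0, -0.0, 0.0], [-0.0, 0.0, 1.0]]
[[0.0, -1.0, -0.0], [1.0, 0.0, -0.0], [0.0, -0.0, 1.0]]
[[0.0, -1.0, -0.0], [1.0, 0.0, 0.0], [-0.0, -0.0, 1.0]]
```

```bash
cat > chk.py <<'E'
from kin import *
p,_=fit(); off=np.array([[0,-1,0],[1,0,0],[0,0,1.]])
def pose(psi,lean,g):  # lean<0: body to left (grasp); >0 body right (pour)
    ps=np.radians(psi); u=np.array([np.cos(ps),np.sin(ps),0])
    # tool down with jaw(y)=u
    z=np.array([0,0,-1.]); M=np.c_[np.cross(u,z),u,z]
    M=R.from_rotvec(u*np.radians(lean)).as_matrix()@M
    return np.asarray(g)+.019*M[:,2],M
def chk(psi,lean,g,q0):
    t,M=pose(psi,lean,g); q,e=ik(t,M,p,off,q0)
    print(psi,lean,np.round(g,3),"q",np.round(q,2),"err",round(e,4)); return q
if __name__=="__main__":
    q3=load()[2]["joint_pos"]
    for psi in (20,30,41.5,50):
        for lean in (-50,-55,-60):
            q=chk(psi,lean,[.504,.2845,.042],q3)
    qc=chk(41.5,-50,[.504,.2845,.25],q3)
    q=qc
    for psi,lean in ((41.5,-50),(30,-50),(20,-50),(10,-50),(0,-50),(0,-20),(0,0),(0,20),(0,40),(0,50),(0,60),(0,70)):
        q=chk(psi,lean,[.46,.09,.22],q)
    for psi in (-20,-10,0,10,20): chk(psi,60,[.46,.06,.18],q)
E
python3 chk.py
```

```text
20 -50 [0.504 0.284 0.042] q [ 0.79  0.43  1.78 -0.77  1.45  0.75] err 0.0
20 -55 [0.504 0.284 0.042] q [ 0.81  0.47  1.76 -0.82  1.51  0.78] err 0.0
20 -60 [0.504 0.284 0.042] q [ 0.83  0.52  1.74 -0.87  1.57  0.82] err 0.0
30 -50 [0.504 0.284 0.042] q [ 0.81  0.36  1.87 -0.85  1.35  0.68] err 0.0
30 -55 [0.504 0.284 0.042] q [ 0.84  0.41  1.85 -0.91  1.4   0.73] err 0.0
30 -60 [0.504 0.284 0.042] q [ 0.86  0.45  1.84 -0.97  1.46  0.77] err 0.0
41.5 -50 [0.504 0.284 0.042] q [ 0.83  0.28  1.97 -0.95  1.22  0.61] err 0.0
41.5 -55 [0.504 0.284 0.042] q [ 0.86  0.32  1.96 -1.02  1.27  0.67] err 0.0
41.5 -60 [0.504 0.284 0.042] q [ 0.88  0.37  1.95 -1.08  1.33  0.73] err 0.0
50 -50 [0.504 0.284 0.042] q [ 0.83  0.22  2.05 -1.02  1.12  0.55] err 0.0
50 -55 [0.504 0.284 0.042] q [ 0.86  0.26  2.05 -1.1   1.17  0.63] err 0.0
50 -60 [0.504 0.284 0.042] q [ 0.89  0.3   2.04 -1.17  1.22  0.71] err 0.0
41.5 -50 [0.504 0.284 0.25 ] q [ 0.83  0.01  1.87 -0.88  1.45  0.31] err 0.0
41.5 -50 [0.46 0.09 0.22] q [ 0.58 -0.39  2.27 -0.92  1.27  0.15] err 0.0
30 -50 [0.46 0.09 0.22] q [ 0.59 -0.26  2.1
[... 389 characters left out ...]
[0.46 0.09 0.22] q [-0.15 -0.31  2.06  0.35  1.46 -0.2 ] err 0.0
0 40 [0.46 0.09 0.22] q [-0.34 -0.24  2.09  0.65  1.57 -0.44] err 0.0
0 50 [0.46 0.09 0.22] q [-0.42 -0.18  2.1   0.78  1.64 -0.53] err 0.0
0 60 [0.46 0.09 0.22] q [-0.47 -0.1   2.12  0.89  1.71 -0.62] err 0.0
0 70 [0.46 0.09 0.22] q [-0.51 -0.02  2.12  1.    1.79 -0.7 ] err 0.0
-20 60 [0.46 0.06 0.18] q [-0.6  -0.24  2.31  1.    1.52 -0.55] err 0.0
-10 60 [0.46 0.06 0.18] q [-0.57 -0.12  2.21  0.93  1.61 -0.64] err 0.0
0 60 [0.46 0.06 0.18] q [-0.53 -0.02  2.11  0.86  1.7  -0.71] err 0.0
10 60 [0.46 0.06 0.18] q [-0.48  0.07  2.02  0.78  1.78 -0.79] err 0.0
20 60 [0.46 0.06 0.18] q [-0.42  0.15  1.94  0.7   1.86 -0.86] err 0.0
```

```bash
cat > rel.py <<'E'
from chk import *
from station import robot
def rel(psi,lean,g):
    o=robot.get_obs(); t,M=pose(psi,lean,g)
    Mc=R.from_rotvec(o["eef_rot"]).as_matrix()
    rv=np.degrees(R.from_matrix(M@Mc.T).as_rotvec())
    print("target TCP",np.round(t,4),"shift",np.round(t-o["eef_pos"],4),"turn deg",np.round(rv,2),"norm",round(np.linalg.norm(rv),1))
    q,e=ik(t,M,p,off,o["joint_pos"]); print(" q",np.round(q,2),"err",round(e,5))
E
python3 - <<'E'
from rel import *
rel(0,45,[.504,.2845-.092,.0405+.092])
rel(0,45,[.504,.2845,.0405])
q=load()[2]["joint_pos"]
q=chk(0,0,[.47,.25,.3],q)
q=chk(0,45,[.504,.2845,.0405],q)
q=chk(0,45,[.504,.2845,.2],q)
q=chk(0,10,[.48,.18,.22],q)
q=chk(0,5,[.453,-.04,.2],q)
for a in (-20,-40,-50,-60,-65,-70,-75): q=chk(0,a,[.453,-.042,.16],q)
for psi in (-20,-10,10,20): chk(psi,-70,[.453,-.042,.16],q)
E
```

```text
target TCP [0.504  0.2059 0.1191] shift [ 0.0983 -0.0389 -0.2604] turn deg [ 81.04  30.42 -33.66] norm 92.9
 q [-0.15 -0.04  2.1   0.8   1.33 -0.46] err 0.0
target TCP [0.504  0.2979 0.0271] shift [ 0.0983  0.0531 -0.3524] turn deg [ 81.04  30.42 -33.66] norm 92.9
 q [ 0.03  0.12  2.13  0.92  1.1  -0.5 ] err 0.0
0 0 [0.47 0.25 0.3 ] q [ 0.39 -0.18  1.79 -0.    1.54  0.39] err 0.0
0 45 [0.504 0.284 0.04 ] q [ 0.03  0.12  2.13  0.92  1.1  -0.5 ] err 0.0
0 45 [0.504 0.284 0.2  ] q [ 0.03 -0.12  2.05  0.82  1.3  -0.24] err 0.0
0 10 [0.48 0.18 0.22] q [ 0.15 -0.23  1.97  0.18  1.38  0.12] err 0.0
0 5 [ 0.453 -0.04   0.2  ] q [-0.26 -0.32  2.06  0.09  1.42 -0.28] err 0.0
0 -20 [ 0.453 -0.042  0.16 ] q [ 0.02 -0.28  2.13 -0.36  1.31  0.12] err 0.0
0 -40 [ 0.453 -0.042  0.16 ] q [ 0.22 -0.16  2.13 -0.69  1.4   0.42] err 0.0
0 -50 [ 0.453 -0.042  0.16 ] q [ 0.29 -0.08  2.13 -0.83  1.47  0.54] err 0.0
0 -60 [ 0.453 -0.042  0.16 ] q [ 0.35  0.01  2.12 -0.95  1.56  0.65] err 0.0
0 -65 [ 0.453 -0.042  0.16 ] q [ 0.37  0.06  2.12 -1.01  1.6   0.7 ] err 0.0
0 -70 [ 0.453 -0.042  0.16 ] q [ 0.39  0.12  2.11 -1.06  1.65  0.75] err 0.0
0 -75 [ 0.453 -0.042  0.16 ] q [ 0.41  0.17  2.11 -1.11  1.69  0.79] err 0.0
-20 -70 [ 0.453 -0.042  0.16 ] q [ 0.3   0.27  1.92 -0.89  1.83  0.84] err 0.0
-10 -70 [ 0.453 -0.042  0.16 ] q [ 0.35  0.2   2.01 -0.97  1.74  0.79] err 0.0
10 -70 [ 0.453 -0.042  0.16 ] q [ 0.42  0.02  2.21 -1.15  1.54  0.7 ] err 0.0
20 -70 [ 0.453 -0.042  0.16 ] q [ 0.44 -0.09  2.32 -1.24  1.43  0.65] err 0.0
```

>>> drive_tool:
  plan:
    - [0,0.01,-0.004,-0.01,8.1,3.04,-3.37]
    - [0,0.02,-0.008,-0.02,16.2,6.08,-6.73]
    - [0,0.03,-0.012,-0.03,24.3,9.13,-10.1]
    - [0,0.04,-0.016,-0.04,32.4,12.17,-13.46]
    - [0,0.05,-0.02,-0.05,40.5,15.21,-16.83]
    - [0,0.06,-0.024,-0.06,48.6,18.25,-20.2]
    - [0,0.07,-0.028,-0.07,56.7,21.29,-23.56]
    - [0,0.08,-0.032,-0.08,64.8,24.34,-26.93]
    - [0,0.09,-0.036,-0.1,72.9,27.38,-30.29]
    - [0,0.098,-0.039,-0.13,81.04,30.42,-33.66]
    - [0,0.098,-0.039,-0.18,81.04,30.42,-33.66]
    - [0,0.098,-0.039,-0.225,81.04,30.42,-33.66]
    - [0,0.098,-0.039,-0.26,81.04,30.42,-33.66]
    - [0,0.098,-0.039,-0.26,81.04,30.42,-33.66]

```text
time_s: 4.78
eef_pos: [0.5039, 0.204, 0.1203]
eef_rot: [-1.768, -1.749, -0.728]
force: [-1.1, 0.2, 0.8]
grip_width: 0.0951
```

```bash
python3 log.py; python3 kin.py|head -1
python3 - <<'E'
from rel import *
from h import *
for n in ("wrist","side"):
    info=robot.camera_info(n);pic,d=robot.capture(n); cv2.imwrite(f"pics/{n}1.png",pic); P=cloud(info,d)
    r=np.hypot(P[...,0]-.504,P[...,1]-.2845); hsv=cv2.cvtColor(pic,cv2.COLOR_BGR2HSV)
    m=(r<.05)&(P[...,2]>.066)&(P[...,2]<.084)&(hsv[...,0]>100)&(hsv[...,0]<130)&(hsv[...,1]>120); 
    if m.sum()>20: print(n,m.sum(),circ(P[m][:,:2]),P[m][:,:2].min(0),P[m][:,:2].max(0))
rel(0,45,[.504,.2845,.0405])
E
```

```text
4.78 q [-0.158 -0.045  2.105  0.803  1.333 -0.449] p [0.5039 0.204  0.1203] rv [-1.768 -1.749 -0.728] w 0.0951 F [-1.1  0.2  0.8]
toolx [0.01  0.706 0.708] jaw [ 1.    -0.008 -0.005] z [ 0.002  0.708 -0.706]
[ 0.      0.0536  0.2232  0.4524  0.0424  0.6131 -0.      0.3248] [-0.  0.  0.  0. -0. -0.  0.  0.  0.  0.  0.  0.]
wrist 1826 (array([0.50437442, 0.28380236]), np.float64(0.03188092901796558)) [0.47108115 0.25063714] [0.53740486 0.3185962 ]
side 321 (array([0.50293263, 0.28560887]), np.float64(0.0319353098989509)) [0.46938688 0.25055784] [0.53634675 0.31991731]
target TCP [0.504  0.2979 0.0271] shift [-0.0023  0.0935 -0.0969] turn deg [-0.03  0.08  0.43] norm 0.4
 q [ 0.03  0.12  2.13  0.92  1.1  -0.5 ] err 0.0
```

View pics/wrist1.png

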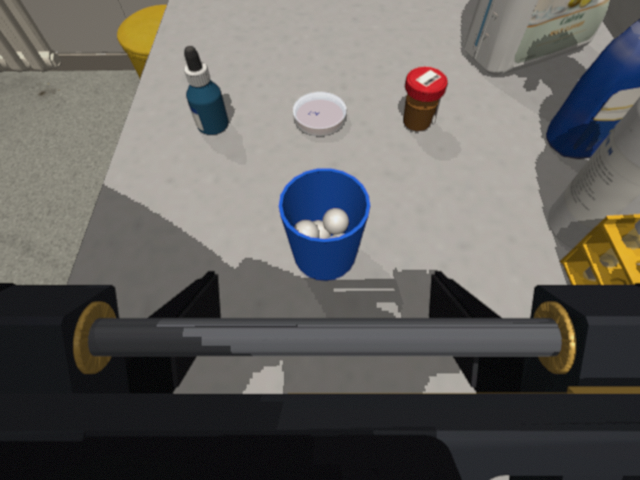

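View pics/side1.png

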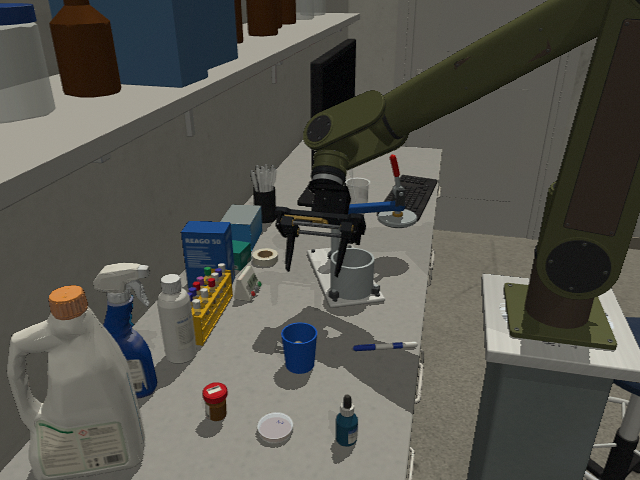

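The wrist view shows the cup with its balls at (325,225), centred between the fingers. All three measurements agree to within 1–2 mm, so I'm going in to grip it.

>>> drive_tool:
  plan:
    - [0,0,0.03,-0.03,0,0,0.4]
    - [0,0,0.06,-0.06,0,0,0.4]
    - [0,0,0.08,-0.082,0,0,0.4]
    - [0,0,0.0935,-0.096,0,0,0.4]
    - [0,0,0.0935,-0.096,0,0,0.4]
    - [0.5,0,0.0935,-0.096,0,0,0.4]
    - [1,0,0.0935,-0.096,0,0,0.4]
    - [1,0,0.0935,-0.096,0,0,0.4]
    - [1,0,0.0935,-0.096,0,0,0.4]
    - [1,0,0.0935,-0.096,0,0,0.4]
    - [1,0,0.0935,-0.096,0,0,0.4]
  newtons: 30

```text
time_s: 6.25
eef_pos: [0.5048, 0.2991, 0.0265]
eef_rot: [-1.757, -1.76, -0.727]
force: [-2.5, -2.4, 3.8]
grip_width: 0.0627
```

```bash
python3 log.py
```

```text
6.25 q [ 0.031  0.123  2.123  0.919  1.097 -0.499] p [0.5048 0.2991 0.0265] rv [-1.757 -1.76  -0.727] w 0.0627 F [-2.5 -2.4  3.8]
toolx [-0.001  0.707  0.707] jaw [ 1.     0.002 -0.001] z [-0.003  0.707 -0.707]
```

>>> drive_tool:
  plan:
    - [1,0,0,0.01,0,0,0]
    - [1,0,0,0.03,0,0,0]
    - [1,0,0,0.06,0,0,0]
    - [1,0,0,0.09,0,0,0]
    - [1,0,-0.01,0.12,0,0,0]
    - [1,0,-0.02,0.15,0,0,0]
    - [1,0,-0.03,0.17,0,0,0]
    - [1,0,-0.03,0.17,0,0,0]

```text
time_s: 7.25
eef_pos: [0.506, 0.2688, 0.1989]
eef_rot: [-1.759, -1.764, -0.732]
force: [-0.9, 0.5, -3.8]
grip_width: 0.0629
```

```bash
python3 log.py
python3 - <<'E'
from rel import *
from h import *
for n in ("wrist","side"):
    pic,d=robot.capture(n); cv2.imwrite(f"pics/{n}2.png",pic)
a=cv2.imread("pics/side2.png")[140:460,220:460]; b=cv2.imread("pics/wrist2.png")[:, 100:540]
cv2.imwrite("pics/c2.png",np.hstack([cv2.resize(a,(360,480)),b]))
rel(0,10,[.48,.16,.23])
rel(0,5,[.453,-.04,.2])
E
```

```text
7.25 q [-0.028 -0.134  2.042  0.809  1.352 -0.266] p [0.506  0.2688 0.1989] rv [-1.759 -1.764 -0.732] w 0.0629 F [-0.9  0.5 -3.8]
toolx [-0.003  0.707  0.707] jaw [1.    0.001 0.004] z [ 0.002  0.707 -0.707]
target TCP [0.48   0.1633 0.2113] shift [-0.0243 -0.1059  0.0156] turn deg [-34.96  -0.12  -0.09] norm 35.0
 q [ 0.11 -0.25  1.97  0.18  1.41  0.08] err 0.0
target TCP [ 0.453  -0.0383  0.1811] shift [-0.0513 -0.3075 -0.0146] turn deg [-39.96  -0.12  -0.08] norm 40.0
 q [-0.26 -0.32  2.06  0.09  1.42 -0.28] err 0.0
```

View pics/c2.png

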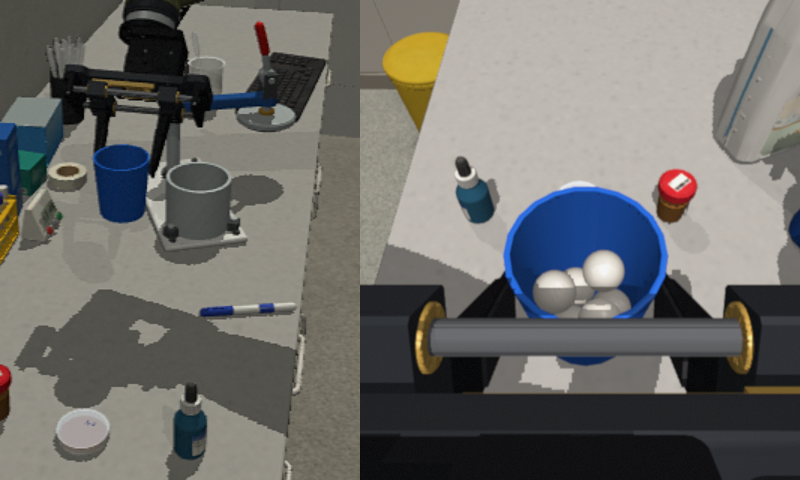

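>>> drive_tool:
  plan:
    - [1,-0.001,-0.01,0.005,-1,0,0]
    - [1,-0.005,-0.03,0.01,-3,0,0]
    - [1,-0.01,-0.055,0.015,-6,0,0]
    - [1,-0.015,-0.085,0.015,-10,0,0]
    - [1,-0.02,-0.115,0.015,-14,0,0]
    - [1,-0.025,-0.145,0.015,-18,0,0]
    - [1,-0.03,-0.175,0.015,-22,0,0]
    - [1,-0.036,-0.205,0.015,-26,0,0]
    - [1,-0.042,-0.235,0.01,-29,0,0]
    - [1,-0.047,-0.265,0.005,-32,0,0]
    - [1,-0.05,-0.29,0,-34,0,0]
    - [1,-0.0515,-0.305,0,-35,0,0]
    - [1,-0.0515,-0.307,0,-35,0,0]
    - [1,-0.0515,-0.307,0,-35,0,0]

```text
time_s: 9.1
eef_pos: [0.4534, -0.0377, 0.1961]
eef_rot: [-2.128, -2.129, -0.185]
force: [-1.3, -0.5, -3.0]
grip_width: 0.0629
```

```bash
python3 log.py
python3 - <<'E'
from rel import *
from h import *
for n in ("top","side"):
    pic,d=robot.capture(n); cv2.imwrite(f"pics/{n}3.png",pic)
a=cv2.imread("pics/side3.png")[60:380,220:460]; b=cv2.imread("pics/top3.png")[130:370, 300:520]
cv2.imwrite("pics/c3.png",np.hstack([cv2.resize(a,(360,480)),cv2.resize(b,(440,480))]))
for l in (-10,-25,-40,-50,-60,-70): rel(0,l,[.453,-.042,.16])
E
```

```text
9.1 q [-0.321 -0.31   2.039  0.166  1.473 -0.342] p [ 0.4534 -0.0377  0.1961] rv [-2.128 -2.129 -0.185] w 0.0629 F [-1.3 -0.5 -3. ]
toolx [-0.     0.985  0.174] jaw [ 1.     0.001 -0.002] z [-0.002  0.174 -0.985]
target TCP [ 0.453  -0.0453  0.1413] shift [-0.0003 -0.0078 -0.0548] turn deg [-20.03  -0.14  -0.05] norm 20.0
 q [-0.09 -0.3   2.12 -0.18  1.31 -0.05] err 0.0
target TCP [ 0.453  -0.05    0.1428] shift [-0.0003 -0.0125 -0.0534] turn deg [-3.503e+01 -1.400e-01 -3.000e-02] norm 35.0
 q [ 0.07 -0.26  2.13 -0.45  1.33  0.2 ] err 0.0
target TCP [ 0.453  -0.0542  0.1454] shift [-0.0003 -0.0167 -0.0507] turn deg [-5.003e+01 -1.500e-01 -1.000e-02] norm 50.0
 q [ 0.22 -0.16  2.13 -0.69  1.4   0.42] err 0.0
target TCP [ 0.453  -0.0566  0.1478] shift [-0.0003 -0.0191 -0.0483] turn deg [-60.03  -0.15   0.  ] norm 60.0
 q [ 0.29 -0.08  2.13 -0.83  1.47  0.54] err 0.0
target TCP [ 0.453  -0.0585  0.1505] shift [-0.0003 -0.021  -0.0456] turn deg [-7.003e+01 -1.500e-01  2.000e-02] norm 70.0
 q [ 0.35  0.01  2.12 -0.95  1.56  0.65] err 0.0
target TCP [ 0.453  -0.0599  0.1535] shift [-0.0003 -0.0224 -0.0426] turn deg [-8.003e+01 -1.500e-01  3.000e-02] norm 80.0
 q [ 0.39  0.12  2.11 -1.06  1.65  0.75] err 0.0
```

View pics/c3.png

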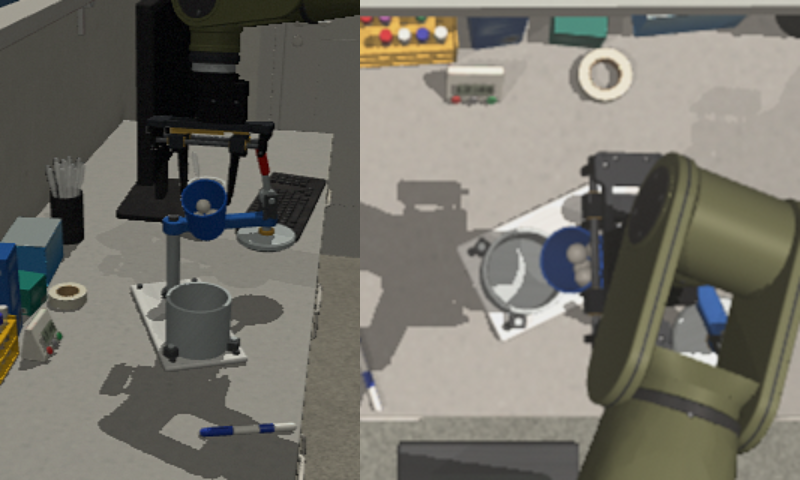

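>>> drive_tool:
  plan:
    - [1,0,-0.002,-0.012,-5,0,0]
    - [1,0,-0.004,-0.024,-10,0,0]
    - [1,0,-0.006,-0.036,-15,0,0]
    - [1,0,-0.008,-0.045,-20,0,0]
    - [1,0,-0.01,-0.05,-25,0,0]
    - [1,0,-0.011,-0.053,-30,0,0]
    - [1,0,-0.012,-0.053,-35,0,0]
    - [1,0,-0.013,-0.053,-39,0,0]
    - [1,0,-0.014,-0.052,-43,0,0]
    - [1,0,-0.015,-0.051,-47,0,0]
    - [1,0,-0.015,-0.051,-51,0,0]
    - [1,0,-0.015,-0.05,-55,0,0]
    - [1,0,-0.015,-0.048,-60,0,0]
    - [1,0,-0.013,-0.046,-65,0,0]
    - [1,0,-0.012,-0.045,-70,0,0]
    - [1,0,-0.011,-0.043,-75,0,0]
    - [1,0,-0.01,-0.042,-80,0,0]
    - [1,0,-0.01,-0.042,-80,0,0]
    - [1,0,-0.01,-0.042,-80,0,0]
    - [1,0,-0.01,-0.042,-80,0,0]

```text
time_s: 11.7
eef_pos: [0.4537, -0.0477, 0.1549]
eef_rot: [1.465, 1.461, -1.023]
force: [-0.9, -0.5, -1.4]
grip_width: 0.0629
```

```bash
python3 log.py
python3 - <<'E'
from h import *
for n in ("top","side"):
    pic,d=robot.capture(n); cv2.imwrite(f"pics/{n}4.png",pic)
a=cv2.imread("pics/side4.png")[100:340,250:430]; b=cv2.imread("pics/top4.png")[170:350, 320:485]
cv2.imwrite("pics/c4.png",np.hstack([cv2.resize(a,(360,480)),cv2.resize(b,(440,480))]))
E
```

```text
11.7 q [ 0.412  0.127  2.095 -1.042  1.663  0.752] p [ 0.4537 -0.0477  0.1549] rv [ 1.465  1.461 -1.023] w 0.0629 F [-0.9 -0.5 -1.4]
toolx [ 0.002  0.344 -0.939] jaw [ 1.    -0.002  0.001] z [-0.002 -0.939 -0.344]
```

View pics/c4.png

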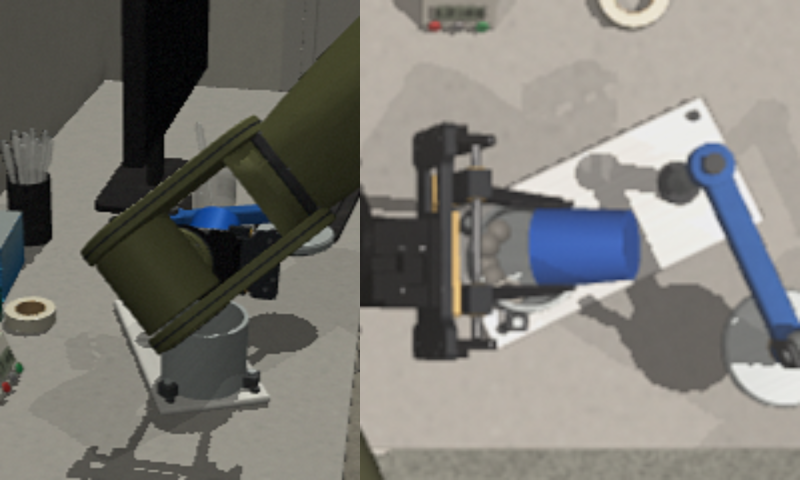

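The top view shows the cup upside-down-tilted at (585,245) with balls in the jar at about (495,245). I'll jog once, then turn the cup back and look into it.

>>> drive_tool:
  plan:
    - [1,0,0.003,0.004,-5,0,0]
    - [1,0,-0.004,0.004,0,0,0]
    - [1,0,0.004,0.004,-5,0,0]
    - [1,0,0,0.004,-5,0,0]
    - [1,0,0,0.015,0,0,0]
    - [1,0,0,0.03,9,0,0]
    - [1,0,0.003,0.04,18,0,0]
    - [1,0,0.005,0.045,27,0,0]
    - [1,0,0.008,0.05,36,0,0]
    - [1,0,0.01,0.05,45,0,0]
    - [1,0,0.012,0.05,54,0,0]
    - [1,0,0.012,0.05,63,0,0]
    - [1,0,0.015,0.05,72,0,0]
    - [1,0,0.03,0.05,80,0,0]
    - [1,0.005,0.06,0.055,80,0,0]
    - [1,0.01,0.1,0.055,82,0,0]
    - [1,0.015,0.14,0.055,86,0,0]
    - [1,0.02,0.18,0.055,90,0,0]
    - [1,0.025,0.21,0.055,92,0,0]
    - [1,0.025,0.21,0.055,92,0,0]

```text
time_s: 14.3
eef_pos: [0.4776, 0.1622, 0.2088]
eef_rot: [-2.008, -2.014, -0.387]
force: [-0.1, -0.5, -2.1]
grip_width: 0.0629
```

```bash
python3 log.py
python3 - <<'E'
from rel import *
from h import *
for n in ("top","side"):
    pic,d=robot.capture(n); cv2.imwrite(f"pics/{n}5.png",pic)
a=cv2.imread("pics/side5.png")[100:340,250:430]; b=cv2.imread("pics/top5.png")[215:315, 330:430]
cv2.imwrite("pics/c5.png",np.hstack([cv2.resize(a,(360,480)),cv2.resize(b,(440,440),interpolation=cv2.INTER_CUBIC)[0:440] if 0 else cv2.resize(b,(440,480),interpolation=cv2.INTER_CUBIC)]))
rel(0,45,[.505,.2857,.15]); rel(0,45,[.505,.2857,.0405])
E
```

```text
14.3 q [-0.027 -0.266  2.013  0.387  1.42  -0.093] p [0.4776 0.1622 0.2088] rv [-2.008 -2.014 -0.387] w 0.0629 F [-0.1 -0.5 -2.1]
toolx [-0.002  0.928  0.374] jaw [ 1.     0.003 -0.002] z [-0.003  0.374 -0.928]
target TCP [0.505  0.2991 0.1366] shift [ 0.027   0.1378 -0.0726] turn deg [23.08 -0.06 -0.1 ] norm 23.1
 q [ 0.03 -0.05  2.08  0.85  1.23 -0.32] err 0.0
target TCP [0.505  0.2991 0.0271] shift [ 0.027   0.1378 -0.1821] turn deg [23.08 -0.06 -0.1 ] norm 23.1
 q [ 0.03  0.12  2.12  0.92  1.09 -0.5 ] err 0.0
```

View pics/c5.png

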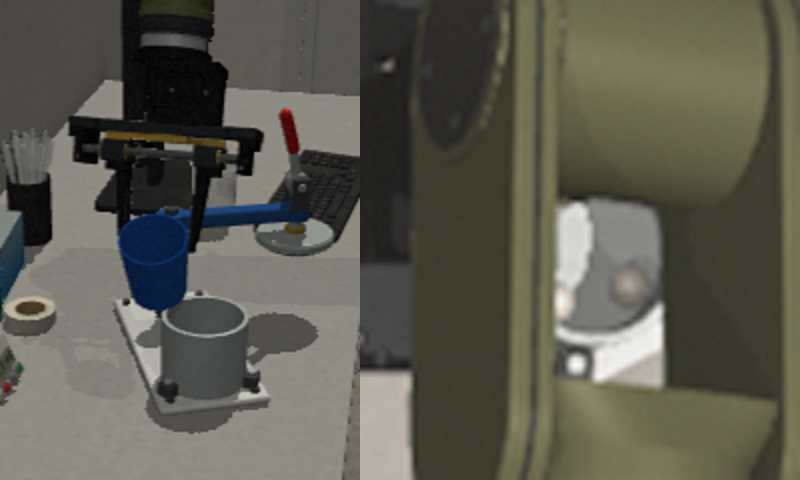

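Run:
```python
from h import *
pic,d=robot.capture("wrist"); cv2.imwrite(f"pics/wrist6.png",pic)
```

```text
(no output)
```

View pics/wrist6.png

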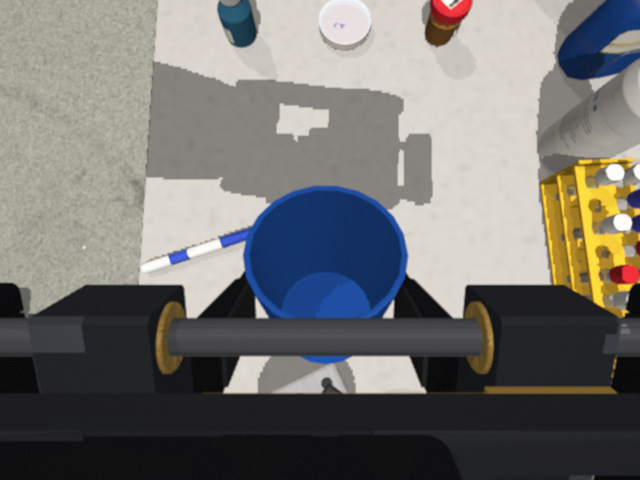

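The cup is empty: its bare floor shows at (325,300). I'll move it back above its place and check its tilt.

>>> drive_tool:
  plan:
    - [1,0.003,0.015,0,3,0,0]
    - [1,0.008,0.045,-0.005,7,0,0]
    - [1,0.015,0.08,-0.015,13,0,0]
    - [1,0.022,0.11,-0.03,19,0,0]
    - [1,0.027,0.13,-0.06,23.1,0,0]
    - [1,0.027,0.1375,-0.1,23.1,0,0]
    - [1,0.027,0.1375,-0.13,23.1,0,0]
    - [1,0.027,0.1375,-0.15,23.1,0,0]
    - [1,0.027,0.1375,-0.15,23.1,0,0]

```text
time_s: 15.58
eef_pos: [0.5045, 0.2991, 0.0578]
eef_rot: [-1.758, -1.758, -0.726]
force: [0.3, -0.4, -0.2]
grip_width: 0.0628
```

```bash
python3 log.py
python3 - <<'E'
from h import *
for n in ("wrist","side","top"):
    info=robot.camera_info(n);pic,d=robot.capture(n); cv2.imwrite(f"pics/{n}7.png",pic); P=cloud(info,d)
    hsv=cv2.cvtColor(pic,cv2.COLOR_BGR2HSV)
    r=np.hypot(P[...,0]-.505,P[...,1]-.285)
    m=(r<.05)&(P[...,2]>.03)&(P[...,2]<.14)&(hsv[...,0]>100)&(hsv[...,0]<130)&(hsv[...,1]>120)
    q=P[m]; print(n,len(q),np.round(np.percentile(q,[1,99],axis=0),4).tolist())
    # rim: top points per angular sector
    a=np.arctan2(q[:,1]-.285,q[:,0]-.505); rr=np.hypot(q[:,0]-.505,q[:,1]-.285); T=[]
    for k in range(12):
        s=(a>-np.pi+k*np.pi/6)&(a<-np.pi+(k+1)*np.pi/6)&(rr>.027)
        if s.sum()>8: w=q[s]; i=np.argsort(w[:,2])[-4:]; T.append(w[i].mean(0))
    T=np.array(T); c=T.mean(0); print(" rim pts",len(T),"c",np.round(c,4),"normal",np.round(np.linalg.svd(T-c)[2][2],3))
E
```

```text
15.57 q [ 0.031  0.068  2.116  0.895  1.136 -0.442] p [0.5045 0.2991 0.0578] rv [-1.758 -1.758 -0.726] w 0.0628 F [ 0.3 -0.4 -0.2]
toolx [0.002 0.706 0.708] jaw [ 1.     0.002 -0.004] z [-0.004  0.708 -0.706]
wrist 18124 [[0.4735, 0.2571, 0.0335], [0.5362, 0.3165, 0.1061]]
 rim pts 12 c [0.5052 0.2849 0.1067] normal [-0.004  0.     1.   ]
side 1547 [[0.4725, 0.2527, 0.0337], [0.5358, 0.3189, 0.1079]]
 rim pts 12 c [0.5049 0.2854 0.1077] normal [-0.001 -0.009  1.   ]
top 658 [[0.4765, 0.2541, 0.0337], [0.5387, 0.3149, 0.1128]]
 rim pts 11 c [0.5058 0.2875 0.1107] normal [-0.019  0.045 -0.999]
```

View pics/side7.png

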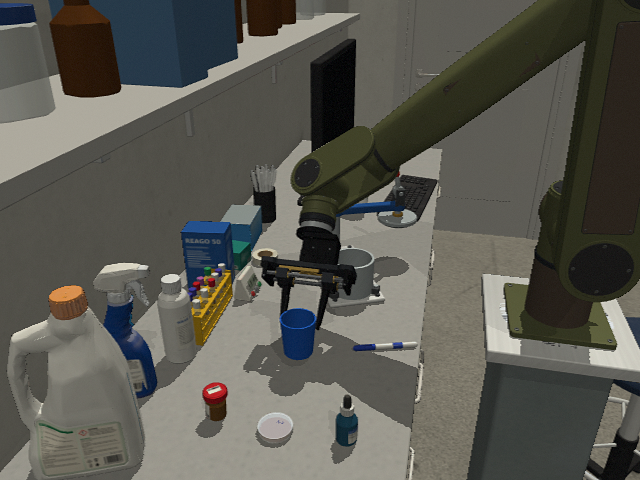

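View pics/top7.png

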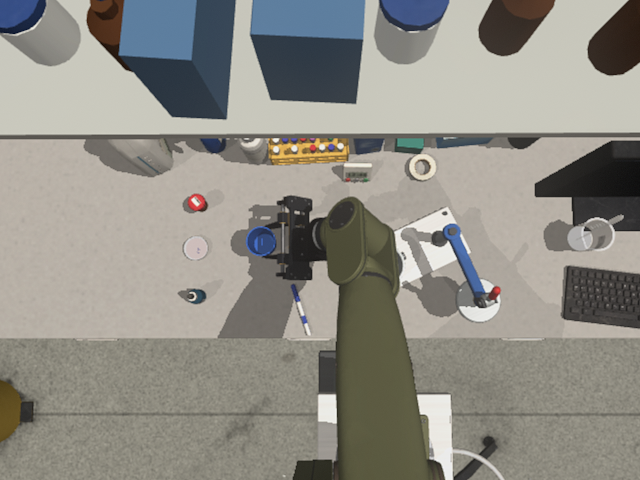

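Side view: cup upright in the hand at (297,335). The rim is level at z≈0.107, so its foot is about 31 mm up. I'll set it down, open and back out along the tool axis.

>>> drive_tool:
  plan:
    - [1,0,0,-0.012,0,0,0]
    - [1,0,0,-0.022,0,0,0]
    - [1,0,0,-0.028,0,0,0]
    - [1,0,0,-0.031,0,0,0]
    - [1,0,0,-0.031,0,0,0]
    - [0.6,0,0,-0.031,0,0,0]
    - [0,0,0,-0.031,0,0,0]
    - [0,0,0,-0.031,0,0,0]
    - [0,0,0,-0.031,0,0,0]
    - [0,0,-0.015,-0.016,0,0,0]
    - [0,0,-0.04,0.009,0,0,0]
    - [0,0,-0.075,0.044,0,0,0]
    - [0,0,-0.11,0.085,0,0,0]
    - [0,0,-0.12,0.13,-5,0,0]
    - [0,0,-0.12,0.17,-15,0,0]
    - [0,0,-0.12,0.2,-25,0,0]
    - [0,0,-0.12,0.2,-35,0,0]
    - [0,0,-0.12,0.2,-45,0,0]
    - [0,0,-0.12,0.2,-45,0,0]

```text
time_s: 18.1
eef_pos: [0.505, 0.1814, 0.2607]
eef_rot: [-2.216, -2.224, -0.002]
force: [-0.1, 0.6, -1.2]
grip_width: 0.095
```

```bash
python3 log.py
python3 - <<'E'
from h import *
for n in ("wrist","side","top"):
    info=robot.camera_info(n);pic,d=robot.capture(n); cv2.imwrite(f"pics/{n}8.png",pic); P=cloud(info,d)
    hsv=cv2.cvtColor(pic,cv2.COLOR_BGR2HSV)
    r=np.hypot(P[...,0]-.505,P[...,1]-.285)
    m=(r<.06)&(P[...,2]>.005)&(P[...,2]<.14)&(hsv[...,0]>100)&(hsv[...,0]<130)&(hsv[...,1]>120)
    q=P[m]; print(n,len(q),np.round(np.percentile(q,[1,99],axis=0),4).tolist())
a=cv2.imread("pics/side8.png")[180:480,180:460]; b=cv2.imread("pics/top8.png")[170:350, 220:520]
cv2.imwrite("pics/c8.png",np.hstack([cv2.resize(a,(400,480)),cv2.resize(b,(400,480))]))
E
```

```text
18.1 q [ 0.243 -0.166  1.805  0.002  1.503  0.239] p [0.505  0.1814 0.2607] rv [-2.216e+00 -2.224e+00 -2.000e-03] w 0.095 F [-0.1  0.6 -1.2]
toolx [-0.004  1.     0.002] jaw [ 1.     0.004 -0.001] z [-0.001  0.002 -1.   ]
wrist 2585 [[0.4748, 0.254, 0.0052], [0.5377, 0.3176, 0.0755]]
side 1429 [[0.4732, 0.2531, 0.0066], [0.5354, 0.3187, 0.0751]]
top 96 [[0.4797, 0.2552, 0.0057], [0.5249, 0.3166, 0.0788]]
```

View pics/c8.png

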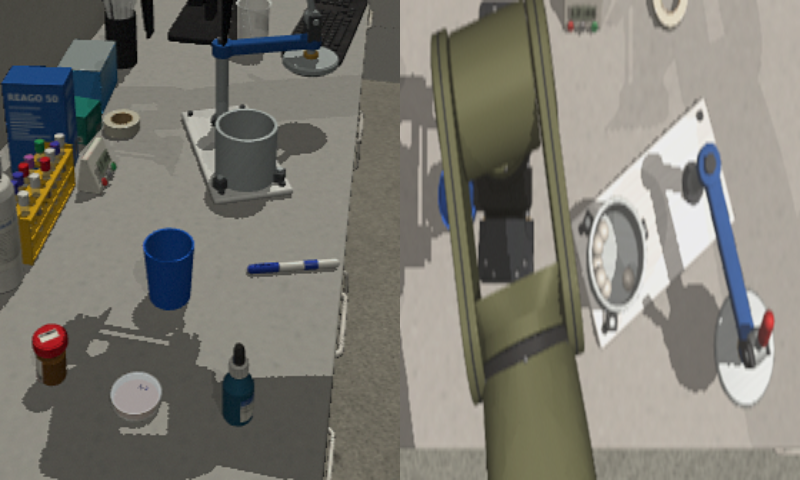

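View pics/wrist8.png

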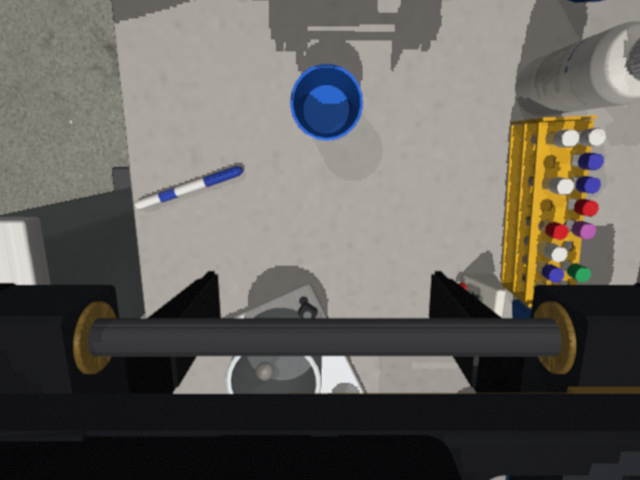

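Run:
```python
import cv2
b=cv2.imread("pics/top8.png")[240:295, 355:410]
cv2.imwrite("pics/j8.png",cv2.resize(b,(550,550),interpolation=cv2.INTER_CUBIC))
```

```text
(no output)
```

View pics/j8.png

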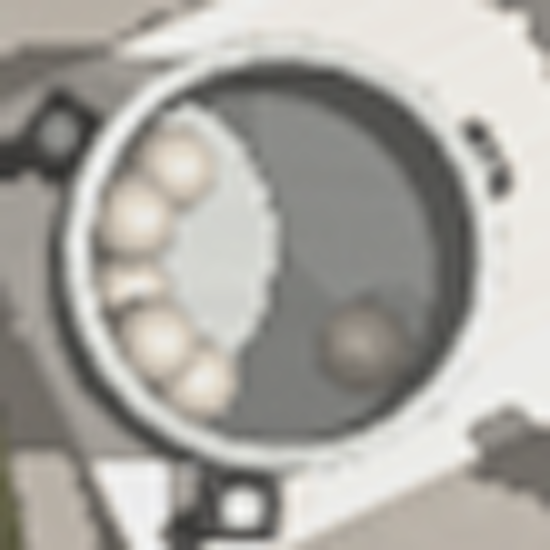

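The zoomed view shows all six balls in the jar, at (180,160), (135,215), (130,285), (155,335), (205,380) and (360,340). The cup stands upright and empty at its place. Next is the lid.

```bash
cat > sw.py <<'E'
from rel import *
post=np.array([.522,-.138])
def swt(phi,off,r=.075,z=.13):
    f=np.radians(phi); e=np.array([np.cos(f),np.sin(f)]); t=np.array([-np.sin(f),np.cos(f)])
    xy=post+r*e+off*t; M=pose(phi-270,0,[0,0,0])[1]; return np.r_[xy,z],M
E
python3 - <<'E'
from sw import *
o=robot.get_obs(); q=o["joint_pos"]
t,M=swt(202.5,.04,z=.31); q,e=ik(t,M,p,off,q); print(np.round(t-o["eef_pos"],3),np.round(q,2),e)
Mc=R.from_rotvec(o["eef_rot"]).as_matrix(); print(np.degrees(R.from_matrix(M@Mc.T).as_rotvec()))
for phi in (202.5,180,160,140,125,115): 
    t,M=swt(phi,.024); q,e=ik(t,M,p,off,q); print(phi,np.round(t,3),np.round(q,2),round(e,5))
E
```

```text
[-0.037 -0.382  0.051] [-0.52 -0.24  1.78  0.    1.59  0.66] 5.2769407359628225e-12
[-2.29772953e-01 -5.80823944e-02 -6.74396312e+01]
202.5 [ 0.462 -0.189  0.13 ] [-0.5  -0.18  2.03 -0.    1.28  0.68] 0.0
180 [ 0.447 -0.162  0.13 ] [-0.46 -0.24  2.08  0.    1.29  1.11] 0.0
160 [ 0.443 -0.135  0.13 ] [-0.41 -0.27  2.11 -0.    1.3   1.51] 0.0
140 [ 0.449 -0.108  0.13 ] [-0.35 -0.27  2.11 -0.    1.3   1.92] 0.0
125 [ 0.459 -0.09   0.13 ] [-0.31 -0.25  2.1   0.    1.3   2.22] 0.0
115 [ 0.469 -0.08   0.13 ] [-0.28 -0.24  2.08  0.    1.29  2.42] 0.0
```

>>> drive_tool:
  plan:
    - [1,-0.002,-0.02,0.02,0,0,-4]
    - [1,-0.005,-0.06,0.04,0,0,-12]
    - [1,-0.01,-0.11,0.05,0,0,-21]
    - [1,-0.015,-0.16,0.05,0,0,-30]
    - [1,-0.02,-0.21,0.05,0,0,-39]
    - [1,-0.025,-0.26,0.05,0,0,-48]
    - [1,-0.03,-0.31,0.05,0,0,-56]
    - [1,-0.035,-0.35,0.05,0,0,-63]
    - [1,-0.037,-0.375,0.05,0,0,-67.5]
    - [1,-0.037,-0.382,0.04,0,0,-67.5]
    - [1,-0.037,-0.382,0,0,0,-67.5]
    - [1,-0.037,-0.382,-0.05,0,0,-67.5]
    - [1,-0.037,-0.382,-0.1,0,0,-67.5]
    - [1,-0.037,-0.382,-0.13,0,0,-67.5]
    - [1,-0.037,-0.382,-0.13,0,0,-67.5]

```text
time_s: 20.12
eef_pos: [0.4657, -0.2012, 0.1261]
eef_rot: [-3.074, -0.612, 0.005]
force: [-0.3, -0.2, 2.0]
grip_width: 0.0006
```

```bash
python3 log.py
python3 - <<'E'
from sw import *
import cv2
o=robot.get_obs(); Mc=R.from_rotvec(o["eef_rot"]).as_matrix()
for phi in list(range(203,114,-8))+[115,111]:
    t,M=swt(phi,.024); print(phi,np.round(t-o["eef_pos"],4),np.round(np.degrees(R.from_matrix(M@Mc.T).as_rotvec()),1))
for n in ("top","side"):
    pic,d=robot.capture(n); cv2.imwrite(f"pics/{n}9.png",pic)
a=cv2.imread("pics/side9.png")[60:380,220:460]; b=cv2.imread("pics/top9.png")[170:350, 320:520]
cv2.imwrite("pics/c9.png",np.hstack([cv2.resize(a,(360,480)),cv2.resize(b,(440,480))]))
E
```

```text
20.12 q [-0.516 -0.149  2.017  0.003  1.281  0.661] p [ 0.4657 -0.2012  0.1261] rv [-3.074 -0.612  0.005] w 0.0006 F [-0.3 -0.2  2. ]
toolx [ 0.924  0.383 -0.002] jaw [ 0.383 -0.924 -0.008] z [-0.005  0.006 -1.   ]
203 [-0.0034  0.0118  0.0039] [-0.4 -0.3  0.5]
195 [-0.01    0.0206  0.0039] [-0.4 -0.2 -7.5]
187 [-0.0152  0.0302  0.0039] [ -0.4  -0.2 -15.5]
179 [-0.0191  0.0405  0.0039] [ -0.4  -0.2 -23.5]
171 [-0.0216  0.0512  0.0039] [ -0.4  -0.2 -31.5]
163 [-0.0225  0.0622  0.0039] [ -0.4  -0.1 -39.5]
155 [-0.0218  0.0732  0.0039] [ -0.4  -0.1 -47.5]
147 [-0.0197  0.0839  0.0039] [ -0.5  -0.1 -55.5]
139 [-0.0161  0.0943  0.0039] [ -0.5  -0.  -63.5]
131 [-0.011   0.1041  0.0039] [ -0.5  -0.  -71.5]
123 [-0.0047  0.113   0.0039] [ -0.5   0.  -79.5]
115 [0.0028 0.121  0.0039] [ -0.5   0.1 -87.5]
115 [0.0028 0.121  0.0039] [ -0.5   0.1 -87.5]
111 [0.007  0.1246 0.0039] [ -0.5   0.1 -91.5]
```

View pics/c9.png

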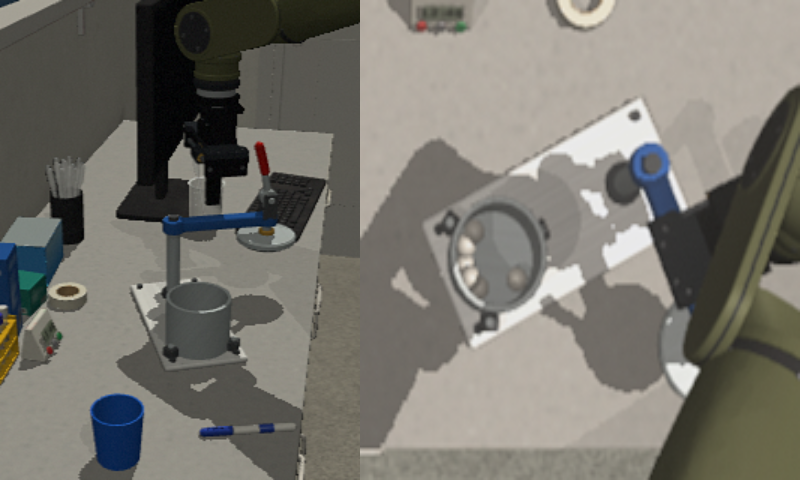

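The fingers are behind the arm (left pane, at about (215,200)) with the lid still aside. I'll push round the arc.

>>> drive_tool:
  plan:
    - [1,-0.005,0.011,0,0,0,0.5]
    - [1,-0.009,0.016,0,0,0,-3]
    - [1,-0.012,0.02,0,0,0,-7.5]
    - [1,-0.015,0.025,0,0,0,-11.5]
    - [1,-0.0175,0.0296,0,0,0,-15.5]
    - [1,-0.0214,0.04,0,0,0,-23.5]
    - [1,-0.0239,0.0506,0,0,0,-31.5]
    - [1,-0.0248,0.0616,0,0,0,-39.5]
    - [1,-0.0241,0.0726,0,0,0,-47.5]
    - [1,-0.022,0.0833,0,0,0,-55.5]
    - [1,-0.0184,0.0937,0,0,0,-63.5]
    - [1,-0.0133,0.1035,0,0,0,-71.5]
    - [1,-0.01,0.108,0,0,0,-75.5]
    - [1,-0.007,0.1124,0,0,0,-79.5]
    - [1,-0.007,0.1124,0,0,0,-79.5]

```text
time_s: 22.1
eef_pos: [0.462, -0.0896, 0.1308]
eef_rot: [-2.761, 1.495, -0.009]
force: [-0.1, 0.9, -0.1]
grip_width: 0.0005
```

```bash
python3 log.py
python3 - <<'E'
from sw import *
import cv2
o=robot.get_obs(); Mc=R.from_rotvec(o["eef_rot"]).as_matrix()
for phi in [121,119,117,115,113,111]:
    t,M=swt(phi,.024); print(phi,np.round(t-o["eef_pos"],4),np.round(np.degrees(R.from_matrix(M@Mc.T).as_rotvec()),1))
for n in ("top","side"):
    pic,d=robot.capture(n); cv2.imwrite(f"pics/{n}10.png",pic)
a=cv2.imread("pics/side10.png")[60:380,220:460]; b=cv2.imread("pics/top10.png")[170:350, 320:520]
cv2.imwrite("pics/c10.png",np.hstack([cv2.resize(a,(360,480)),cv2.resize(b,(440,480))]))
E
```

```text
22.1 q [-3.060e-01 -2.540e-01  2.097e+00  1.000e-03  1.293e+00  2.257e+00] p [ 0.462  -0.0896  0.1308] rv [-2.761  1.495 -0.009] w 0.0005 F [-0.1  0.9 -0.1]
toolx [ 0.547 -0.837  0.004] jaw [-0.837 -0.547 -0.004] z [ 0.006 -0.001 -1.   ]
121 [ 0.0008  0.0035 -0.0008] [ 0.   0.3 -2.1]
119 [ 0.0027  0.0055 -0.0008] [ 0.1  0.3 -4.1]
117 [ 0.0046  0.0075 -0.0008] [ 0.1  0.3 -6.1]
115 [ 0.0066  0.0094 -0.0008] [ 0.1  0.3 -8.1]
113 [ 0.0086  0.0112 -0.0008] [  0.1   0.3 -10.1]
111 [ 0.0107  0.013  -0.0008] [  0.1   0.3 -12.1]
```

View pics/c10.png

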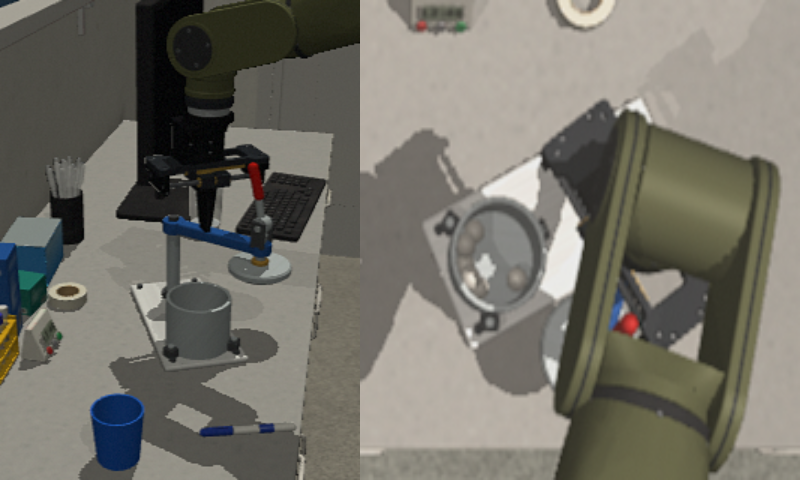

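Run:
```python
from h import *
info=robot.camera_info("side");pic,d=robot.capture("side"); P=cloud(info,d); hsv=cv2.cvtColor(pic,cv2.COLOR_BGR2HSV)
X,Y,Z=P[...,0],P[...,1],P[...,2]
m=(hsv[...,0]>100)&(hsv[...,0]<130)&(hsv[...,1]>130)&(Z>.148)&(Z<.162)&(Y<.1)&(Y>-.3)&(X<.6)&(X>.25)
q=P[m]; print(len(q)); l=cv2.fitLine(np.float32(q[:,:2]),cv2.DIST_HUBER,0,.01,.01).ravel(); print(l, np.degrees(np.arctan2(l[1],l[0])), q.min(0),q.max(0))
a=pic[180:330,330:450]; cv2.imwrite("pics/s11.png",cv2.resize(a,(640,800))[:600]) if 0 else cv2.imwrite("pics/s11.png",cv2.resize(pic[150:300,320:480],(640,600),interpolation=cv2.INTER_CUBIC))
```

```text
336
[ 0.94170886 -0.33642885  0.4540866  -0.1051349 ] -19.659449 [ 0.35409752 -0.15569458  0.1480342 ] [ 0.537624   -0.06278335  0.16116621]
```

View pics/s11.png

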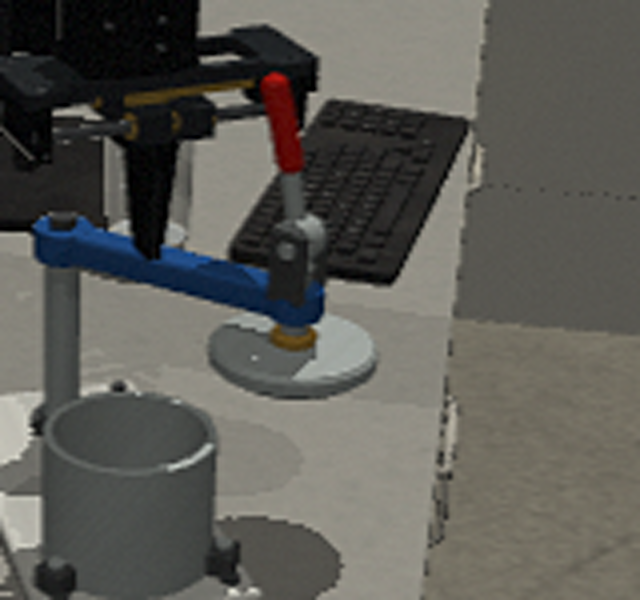

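Run:
```python
from h import *
info=robot.camera_info("side");pic,d=robot.capture("side"); P=cloud(info,d)
for v in range(196,224,3):
    print(v,[ (np.round(P[v,u],3).tolist(),pic[v,u].tolist()) for u in (354,358,364)])
pic,d=robot.capture("wrist"); cv2.imwrite("pics/w11.png",pic)
```

```text
196 [([0.464, -0.076, 0.21], [7, 6, 5]), ([0.455, -0.081, 0.208], [11, 9, 9]), ([0.495, -0.46, 0.056], [89, 97, 98])]
199 [([0.464, -0.078, 0.201], [4, 4, 4]), ([0.456, -0.086, 0.199], [16, 14, 13]), ([0.495, -0.462, 0.045], [103, 111, 112])]
202 [([0.465, -0.081, 0.192], [4, 2, 3]), ([0.455, -0.083, 0.192], [12, 12, 12]), ([0.496, -0.467, 0.033], [102, 111, 111])]
205 [([0.464, -0.08, 0.186], [5, 4, 7]), ([0.455, -0.084, 0.184], [7, 6, 8]), ([0.496, -0.468, 0.022], [99, 107, 107])]
208 [([0.464, -0.08, 0.178], [7, 6, 7]), ([0.455, -0.082, 0.178], [15, 15, 14]), ([0.495, -0.465, 0.014], [148, 151, 147])]
211 [([0.465, -0.086, 0.167], [0, 5, 7]), ([0.455, -0.083, 0.17], [3, 4, 4]), ([0.495, -0.467, 0.002], [78, 90, 96])]
214 [([0.468, -0.106, 0.151], [83, 47, 22]), ([0.454, -0.082, 0.162], [7, 6, 11]), ([0.444, -0.108, 0.152], [134, 76, 33])]
217 [([0.468, -0.11, 0.141], [62, 35, 17]), ([0.457, -0.104, 0.145], [65, 37, 16]), ([0.442, -0.097, 0.15], [68, 40, 14])]
220 [([0.468, -0.11, 0.133], [50, 40, 30]), ([0.456, -0.099, 0.139], [60, 33, 12]), ([0.441, -0.095, 0.142], [60, 34, 11])]
223 [([0.512, -0.383, -0.002], [126, 136, 138]), ([0.5, -0.383, -0.001], [126, 134, 137]), ([0.482, -0.387, -0.001], [109, 116, 117])]
```

View pics/w11.png

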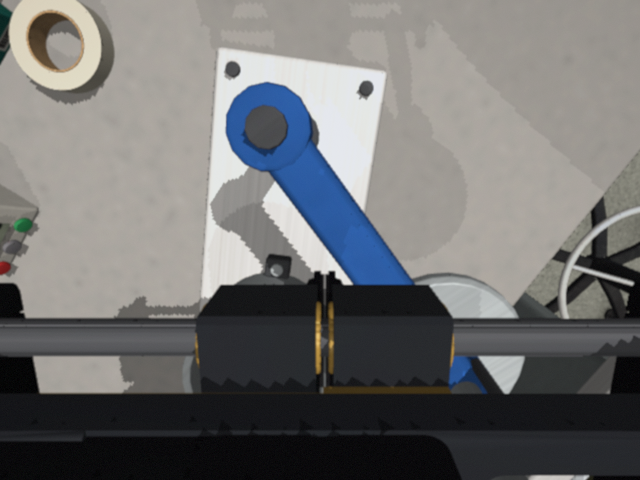

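```bash
python3 - <<'E'
from h import *
info=robot.camera_info("wrist");pic,d=robot.capture("wrist"); P=cloud(info,d)
for v in range(268,300,4): print(v,[np.round(P[v,u],3).tolist() for u in (318,330)])
o=robot.get_obs();print(o["eef_pos"],o["joint_pos"],o["force"])
info=robot.camera_info("top");pic,d=robot.capture("top"); P=cloud(info,d)
T=np.asarray(info["T"]);K=info["intrinsics"]
# project TCP & tip guesses into side
info=robot.camera_info("side");T=np.linalg.inv(np.asarray(info["T"]));K=np.asarray(info["intrinsics"])
for X in ([.462,-.0896,.1308],[.462,-.0896,.16],[.462,-.0896,.18]):
    c=T[:3,:3]@np.array(X)+T[:3,3]; print(X,K[0,0]*c[0]/-c[2]+K[0,2],K[1,1]*(-c[1])/-c[2]+K[1,2])
E
python3 - <<'E'
import cv2
b=cv2.imread("pics/side9.png")[150:300,320:480]; cv2.imwrite("pics/s9z.png",cv2.resize(b,(640,600),interpolation=cv2.INTER_CUBIC))
E
```

```text
268 [[0.447, -0.058, 0.011], [0.439, -0.064, 0.01]]
272 [[0.47, -0.098, 0.163], [0.465, -0.101, 0.162]]
276 [[0.47, -0.098, 0.169], [0.465, -0.101, 0.168]]
280 [[0.47, -0.098, 0.174], [0.465, -0.101, 0.174]]
284 [[0.469, -0.098, 0.178], [0.465, -0.101, 0.178]]
288 [[0.47, -0.098, 0.185], [0.465, -0.101, 0.184]]
292 [[0.469, -0.098, 0.187], [0.465, -0.1, 0.187]]
296 [[0.469, -0.098, 0.192], [0.465, -0.1, 0.192]]
[ 0.46114058 -0.08998592  0.12920606] [-3.07619811e-01 -2.51994083e-01  2.09787558e+00  8.56683794e-04
  1.29260766e+00  2.25712786e+00] [-0.31267803  0.45721557 -0.28247161]
[0.462, -0.0896, 0.1308] 354.94879737538656 224.55263236729886
[0.462, -0.0896, 0.16] 355.27522109025733 213.4098297010993
[0.462, -0.0896, 0.18] 355.5026717133536 205.64557332508662
```

View pics/s9z.png

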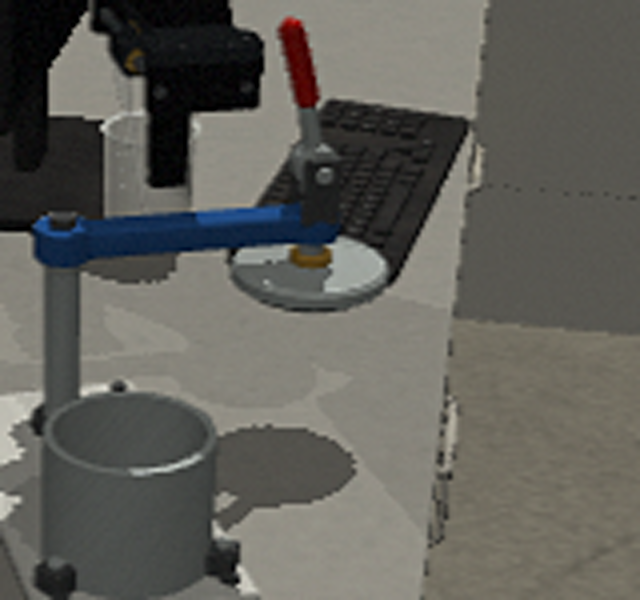

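The wrist-camera depth puts the shut fingertips about 30 mm above the reported TCP: they are at z≈0.16 with the TCP at 0.131. So they skimmed over the bar and only dragged it to about 160°. I'll go back behind the arm and push about 30 mm lower.

Run:
```python
from sw import *
o=robot.get_obs(); Mc=R.from_rotvec(o["eef_rot"]).as_matrix(); q=o["joint_pos"]
for phi,of,z in [(160,.045,.19),(160,.045,.10),(160,.024,.1),(152,.024,.1),(144,.024,.1),(136,.024,.1),(128,.024,.1),(122,.024,.1),(118,.024,.1),(115,.024,.1),(113,.024,.1),(111,.024,.1)]:
    t,M=swt(phi,of,z=z); q,e=ik(t,M,p,off,q); print(phi,np.round(t,3),np.round(t-o["eef_pos"],4),np.round(np.degrees(R.from_matrix(M@Mc.T).as_rotvec()),1),np.round(q,2),round(e,4))
```

```text
160 [ 0.436 -0.155  0.19 ] [-0.025  -0.0646  0.0609] [-0.   0.2 37. ] [-0.46 -0.31  2.04 -0.    1.41  1.46] 0.0
160 [ 0.436 -0.155  0.1  ] [-0.025  -0.0646 -0.0291] [-0.   0.2 37. ] [-0.46 -0.24  2.14 -0.    1.24  1.46] 0.0
160 [ 0.443 -0.135  0.1  ] [-0.0178 -0.0449 -0.0291] [-0.   0.2 37. ] [-0.41 -0.24  2.14 -0.    1.24  1.51] 0.0
152 [ 0.445 -0.124  0.1  ] [-0.0166 -0.034  -0.0291] [-0.   0.2 29. ] [-0.39 -0.24  2.14  0.    1.24  1.67] 0.0
144 [ 0.447 -0.113  0.1  ] [-0.0139 -0.0233 -0.0291] [-0.   0.2 21. ] [-0.36 -0.24  2.14  0.    1.24  1.83] 0.0
136 [ 0.451 -0.103  0.1  ] [-0.0097 -0.0132 -0.0291] [-0.   0.2 13. ] [-0.34 -0.24  2.14  0.    1.24  2.  ] 0.0
128 [ 0.457 -0.094  0.1  ] [-0.0042 -0.0037 -0.0291] [0.  0.2 5. ] [-0.32 -0.23  2.13  0.    1.24  2.16] 0.0
122 [ 0.462 -0.087  0.1  ] [ 0.0008  0.0029 -0.0291] [ 0.   0.2 -1. ] [-0.3  -0.22  2.12  0.    1.24  2.28] 0.0
118 [ 0.466 -0.083  0.1  ] [ 0.0045  0.0069 -0.0291] [ 0.   0.2 -5. ] [-0.29 -0.21  2.12  0.    1.24  2.36] 0.0
115 [ 0.469 -0.08   0.1  ] [ 0.0074  0.0098 -0.0291] [ 0.   0.2 -8. ] [-0.28 -0.21  2.11  0.    1.24  2.42] 0.0
113 [ 0.471 -0.078  0.1  ] [ 0.0095  0.0116 -0.0291] [  0.    0.2 -10. ] [-0.28 -0.2   2.11  0.    1.24  2.46] 0.0
111 [ 0.473 -0.077  0.1  ] [ 0.0116  0.0134 -0.0291] [  0.    0.2 -12. ] [-0.27 -0.2   2.1   0.    1.24  2.5 ] 0.0
```

>>> drive_tool:
  plan:
    - [1,0,0,0.04,0,0,3]
    - [1,-0.003,-0.005,0.07,0,0,10]
    - [1,-0.01,-0.025,0.07,0,0,20]
    - [1,-0.018,-0.05,0.07,0,0,30]
    - [1,-0.025,-0.066,0.06,0,0,37]
    - [1,-0.025,-0.066,0.02,0,0,37]
    - [1,-0.025,-0.066,-0.02,0,0,37]
    - [1,-0.025,-0.066,-0.03,0,0,37]
    - [1,-0.025,-0.066,-0.03,0,0,37]

```text
time_s: 23.58
eef_pos: [0.4361, -0.1559, 0.0991]
eef_rot: [-3.092, 0.544, -0.002]
force: [1.0, 0.6, 0.8]
grip_width: 0.0003
```

```bash
python3 log.py
python3 - <<'E'
from h import *
pic,d=robot.capture("side"); cv2.imwrite("pics/s12.png",cv2.resize(pic[150:300,320:480],(640,600),interpolation=cv2.INTER_CUBIC))
E
```

```text
23.57 q [-0.461 -0.238  2.139  0.003  1.24   1.457] p [ 0.4361 -0.1559  0.0991] rv [-3.092e+00  5.440e-01 -2.000e-03] w 0.0003 F [1.  0.6 0.8]
toolx [ 0.94  -0.341  0.001] jaw [-0.341 -0.94  -0.002] z [ 0.002  0.002 -1.   ]
```

View pics/s12.png

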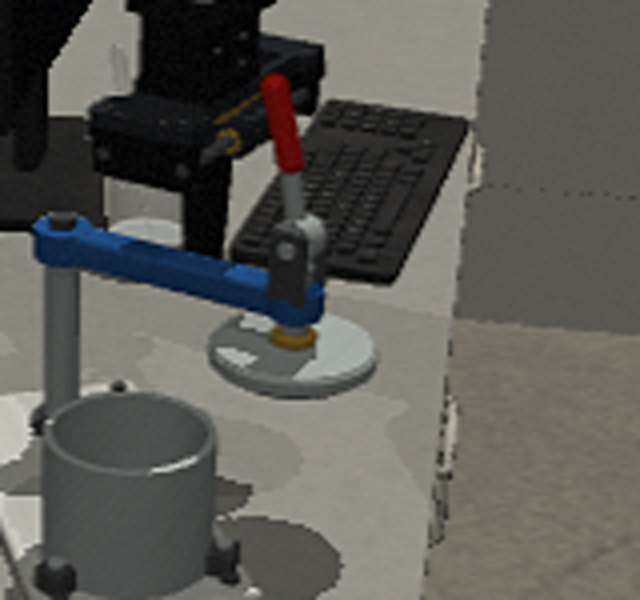

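>>> drive_tool:
  plan:
    - [1,0.004,0.012,0,0,0,0]
    - [1,0.007,0.021,0,0,0,0]
    - [1,0.008,0.026,0,0,0,-4]
    - [1,0.009,0.032,0,0,0,-8]
    - [1,0.01,0.037,0,0,0,-12]
    - [1,0.011,0.043,0,0,0,-16]
    - [1,0.013,0.048,0,0,0,-20]
    - [1,0.015,0.053,0,0,0,-24]
    - [1,0.018,0.057,0,0,0,-28]
    - [1,0.021,0.062,0,0,0,-32]
    - [1,0.026,0.069,0,0,0,-38]
    - [1,0.03,0.073,0,0,0,-42]
    - [1,0.03,0.073,0,0,0,-42]

```text
time_s: 25.25
eef_pos: [0.4669, -0.0823, 0.0998]
eef_rot: [-2.693, 1.614, -0.006]
force: [-0.4, 0.4, -0.7]
grip_width: 0.0001
```

```bash
python3 log.py
cat > arm.py <<'E'
from h import *
import sys
info=robot.camera_info("side");pic,d=robot.capture("side"); P=cloud(info,d); hsv=cv2.cvtColor(pic,cv2.COLOR_BGR2HSV)
X,Y,Z=P[...,0],P[...,1],P[...,2]
m=(hsv[...,0]>100)&(hsv[...,0]<130)&(hsv[...,1]>130)&(Z>.148)&(Z<.162)&(Y<.1)&(Y>-.3)&(X<.6)&(X>.25)
q=P[m]; l=cv2.fitLine(np.float32(q[:,:2]),cv2.DIST_HUBER,0,.01,.01).ravel(); print("arm line deg",len(q), np.degrees(np.arctan2(l[1],l[0])), q.min(0),q.max(0))
m=(np.hypot(X-.4525,Y-.008)<.12)&(Z>.113)&(Z<.124)&(hsv[...,1]<60); q=P[m]; 
if m.sum()>30: print("lid",m.sum(),np.percentile(q,[1,99],axis=0).round(4).tolist())
red=((hsv[...,0]<8)|(hsv[...,0]>172))&(hsv[...,1]>150)&(X<.6)&(Y<.15)&(Y>-.35)&(Z>.14)
q=P[red]; print("red",red.sum(),np.percentile(q,[2,50,98],axis=0).round(4).tolist())
cv2.imwrite(sys.argv[1],cv2.resize(pic[150:300,300:460],(640,600),interpolation=cv2.INTER_CUBIC))
E
python3 arm.py pics/s13.png
```

```text
25.25 q [-2.880e-01 -2.130e-01  2.118e+00  1.000e-03  1.233e+00  2.362e+00] p [ 0.4669 -0.0823  0.0998] rv [-2.693  1.614 -0.006] w 0.0001 F [-0.4  0.4 -0.7]
toolx [ 0.472 -0.882  0.002] jaw [-0.882 -0.472 -0.004] z [ 0.004 -0.    -1.   ]
arm line deg 271 -60.116085 [ 0.4252761  -0.15230946  0.14803902] [0.53803187 0.02257364 0.15867458]
lid 576 [[0.3956, -0.0353, 0.1134], [0.4875, 0.0517, 0.1192]]
red 220 [[0.4379, -0.0736, 0.2212], [0.449, -0.0066, 0.2534], [0.4759, 0.0034, 0.312]]
```

View pics/s13.png

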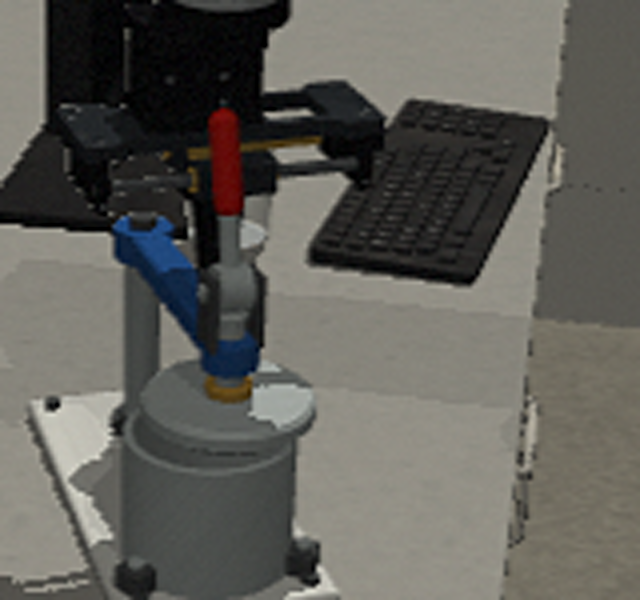

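>>> drive_tool:
  plan:
    - [1,0.002,0.002,0,0,0,-2]
    - [1,0.004,0.004,0,0,0,-4]
    - [1,0.006,0.005,0,0,0,-5]
    - [1,0.008,0.006,0,0,0,-5]
    - [1,0.01,0.007,0,0,0,-5]
    - [1,0.01,0.007,0,0,0,-5]

```text
time_s: 26.05
eef_pos: [0.4704, -0.0785, 0.0993]
eef_rot: [2.612, -1.723, -0.011]
force: [-23.5, -9.8, 14.3]
grip_width: 0.0002
```

```bash
python3 log.py;python3 arm.py pics/s14.png
```

```text
26.05 q [-0.272 -0.193  2.102 -0.01   1.243  2.469] p [ 0.4704 -0.0785  0.0993] rv [ 2.612 -1.723 -0.011] w 0.0002 F [-23.5  -9.8  14.3]
toolx [ 0.393 -0.919  0.001] jaw [-0.919 -0.393  0.014] z [-0.012 -0.006 -1.   ]
arm line deg 254 -63.850403 [ 0.43558817 -0.15347192  0.14807389] [0.53701534 0.02615888 0.1603234 ]
lid 591 [[0.4039, -0.0321, 0.1132], [0.4961, 0.0569, 0.1194]]
red 222 [[0.4486, -0.0698, 0.2069], [0.4576, -0.0028, 0.2534], [0.4978, 0.0076, 0.31]]
```

View pics/s14.png

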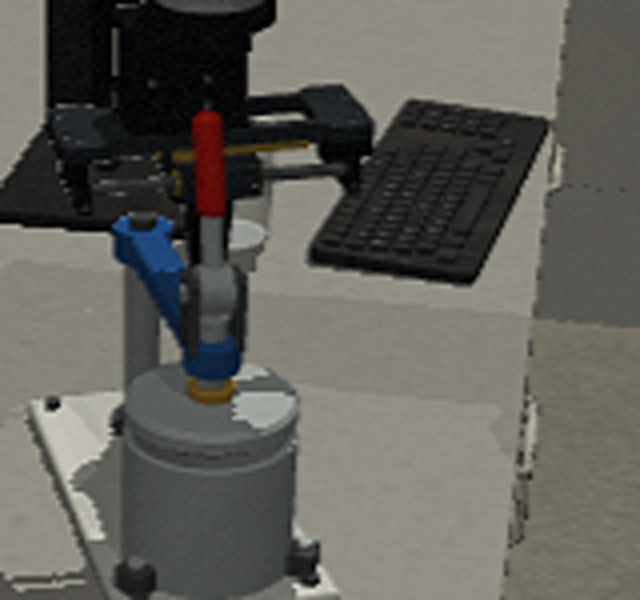

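The arm is at its stop: the tangential push rose to 25 N and the lid sits over the jar. I'll back off, lift clear and go round to the outer side of the lever.

>>> drive_tool:
  plan:
    - [1,-0.008,-0.004,0,0,0,0]
    - [1,-0.018,-0.009,0,0,0,0]
    - [1,-0.018,-0.009,0.04,0,0,0]
    - [1,-0.018,-0.009,0.1,0,0,0]
    - [1,-0.018,-0.009,0.16,0,0,0]
    - [1,-0.018,-0.009,0.2,0,0,8]
    - [1,-0.02,0.005,0.23,0,0,18]
    - [1,-0.025,0.03,0.235,0,0,28]
    - [1,-0.03,0.06,0.235,0,0,38]
    - [1,-0.035,0.09,0.235,0,0,48]
    - [1,-0.0375,0.11,0.235,0,0,58]
    - [1,-0.0375,0.12,0.235,0,0,68]
    - [1,-0.0375,0.12,0.235,0,0,78]
    - [1,-0.0375,0.12,0.235,0,0,88]
    - [1,-0.0375,0.12,0.235,0,0,92]
    - [1,-0.0375,0.12,0.235,0,0,92]

```text
time_s: 28.1
eef_pos: [0.4386, 0.0441, 0.334]
eef_rot: [-3.064, -0.679, -0.003]
force: [-0.2, -0.0, -0.3]
grip_width: 0.0008
```

```bash
python3 log.py;python3 arm.py pics/s15.png
python3 - <<'E'
from sw import *
import cv2
from h import cloud,circ
o=robot.get_obs(); Mc=R.from_rotvec(o["eef_rot"]).as_matrix()
w=np.array([.4305,-.9026,0]); piv=np.array([.4525,.008,.182]); M=pose(-64.5,0,[0,0,0])[1]
print("turn",np.degrees(R.from_matrix(M@Mc.T).as_rotvec()).round(1))
def tgt(h,z): return piv*[1,1,0]+h*w+[0,0,z-.029]
q=o["joint_pos"]
for h,z in [(-.03,.33),(-.03,.26),(0,.26)]:
    t=tgt(h,z); q,e=ik(t,M,p,off,q); print(h,z,"shift",np.round(t-o["eef_pos"],4),np.round(q,2),round(e,4))
# lever contact path
for b in (80,70,60,50,40,30,20,10,0,-3):
    B=np.radians(b); s=.083
    h=s*np.cos(B)-np.sin(B)*.008-.005; z=.182+s*np.sin(B)+.008*np.cos(B)
    t=tgt(h,z); print(b,"h,z",round(h,4),round(z,4),"shift",np.round(t-o["eef_pos"],4))
for n in ("top","wrist"):
    pic,d=robot.capture(n); cv2.imwrite(f"pics/{n}15.png",pic)
E
```

```text
28.1 q [-0.024 -0.402  1.873  0.003  1.67   1.111] p [0.4386 0.0441 0.334 ] rv [-3.064e+00 -6.790e-01 -3.000e-03] w 0.0008 F [-0.2 -0.  -0.3]
toolx [0.906 0.423 0.002] jaw [ 0.423 -0.906 -0.003] z [ 0.001  0.003 -1.   ]
arm line deg 241 -64.06609 [ 0.43575382 -0.14803289  0.14802965] [0.53758766 0.02907185 0.16025513]
lid 586 [[0.4046, -0.0331, 0.1132], [0.4967, 0.0569, 0.1195]]
red 200 [[0.3938, -0.0115, 0.2267], [0.455, 0.0004, 0.2574], [0.4648, 0.1228, 0.5386]]
turn [-0.2  0.   0.5]
-0.03 0.33 shift [ 0.001  -0.009  -0.0329] [-0.04 -0.4   1.93 -0.    1.62  1.08] 0.0
-0.03 0.26 shift [ 0.001  -0.009  -0.1029] [-0.04 -0.39  2.03 -0.    1.5   1.08] 0.0
0 0.26 shift [ 0.0139 -0.0361 -0.1029] [-0.1  -0.36  2.01  0.    1.49  1.02] 0.0
80 h,z 0.0015 0.2651 shift [ 0.0146 -0.0375 -0.0978]
70 h,z 0.0159 0.2627 shift [ 0.0208 -0.0504 -0.1002]
60 h,z 0.0296 0.2579 shift [ 0.0267 -0.0628 -0.1051]
50 h,z 0.0422 0.2507 shift [ 0.0321 -0.0742 -0.1122]
40 h,z 0.0534 0.2415 shift [ 0.0369 -0.0843 -0.1215]
30 h,z 0.0629 0.2304 shift [ 0.041  -0.0929 -0.1325]
20 h,z 0.0703 0.2179 shift [ 0.0442 -0.0995 -0.145 ]
10 h,z 0.0753 0.2043 shift [ 0.0464 -0.1041 -0.1587]
0 h,z 0.078 0.19 shift [ 0.0475 -0.1065 -0.1729]
-3 h,z 0.0783 0.1856 shift [ 0.0476 -0.1068 -0.1773]
```

View pics/s15.png

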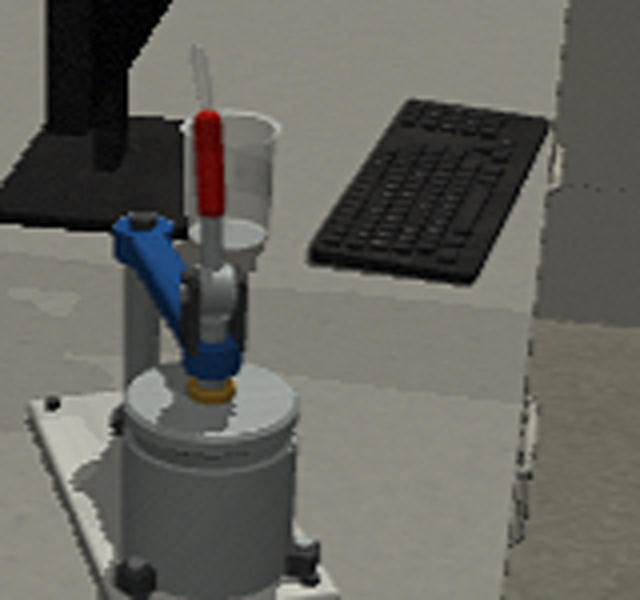

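View pics/wrist15.png

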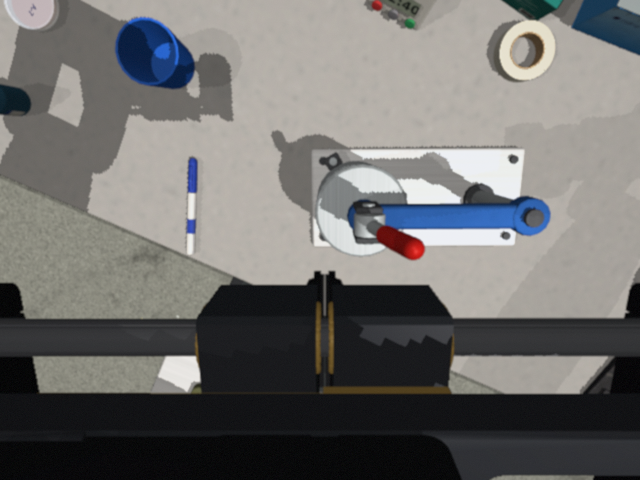

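The lid stayed at the stop and the lever stands open: (208,160) in the side crop, (400,245) in the wrist view. I'll push the lever towards the post and down.

>>> drive_tool:
  plan:
    - [1,0,-0.004,-0.05,0,0,0.5]
    - [1,0.001,-0.009,-0.09,0,0,0.5]
    - [1,0.001,-0.009,-0.1,0,0,0.5]
    - [1,0.008,-0.024,-0.1,0,0,0.5]
    - [1,0.0158,-0.04,-0.098,0,0,0.5]
    - [1,0.019,-0.047,-0.099,0,0,0.5]
    - [1,0.022,-0.053,-0.101,0,0,0.5]
    - [1,0.025,-0.059,-0.104,0,0,0.5]
    - [1,0.0278,-0.065,-0.107,0,0,0.5]
    - [1,0.03,-0.07,-0.11,0,0,0.5]
    - [1,0.03,-0.07,-0.11,0,0,0.5]

```text
time_s: 29.62
eef_pos: [0.4703, -0.0266, 0.2268]
eef_rot: [-3.063, -0.693, -0.008]
force: [-1.2, 1.7, 6.2]
grip_width: 0.0002
```

```bash
python3 log.py;python3 arm.py pics/s16.png
```

```text
29.62 q [-0.173 -0.314  1.982  0.003  1.469  0.953] p [ 0.4703 -0.0266  0.2268] rv [-3.063 -0.693 -0.008] w 0.0002 F [-1.2  1.7  6.2]
toolx [0.903 0.43  0.005] jaw [ 0.43  -0.903 -0.   ] z [ 0.005  0.002 -1.   ]
arm line deg 246 -63.29189 [ 0.43540383 -0.15730331  0.14801364] [0.53727543 0.02582809 0.16151935]
lid 437 [[0.406, -0.0298, 0.1131], [0.4952, 0.0541, 0.1216]]
red 160 [[0.4065, -0.0345, 0.2226], [0.4646, -0.0166, 0.2439], [0.4935, 0.055, 0.5041]]
```

View pics/s16.png

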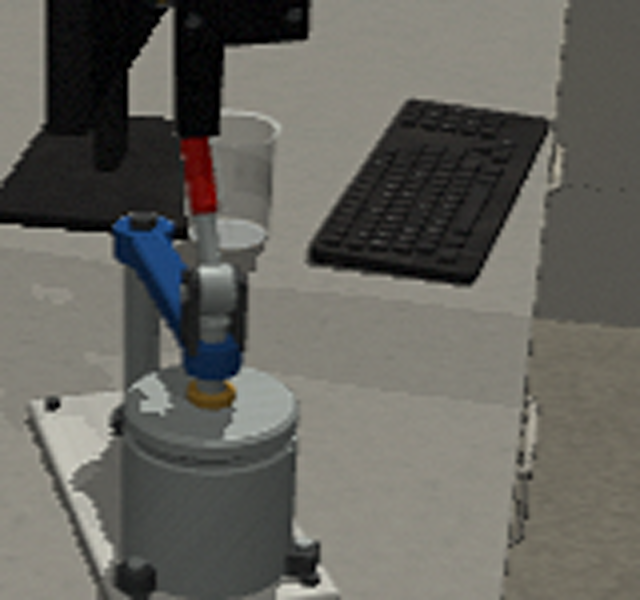

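The lever is following under the fingertip at (200,135), with about 6 N. I'll carry on down.

>>> drive_tool:
  plan:
    - [1,0.003,-0.006,-0.0045,0,0,0]
    - [1,0.0075,-0.016,-0.014,0,0,0]
    - [1,0.0115,-0.0245,-0.0255,0,0,0]
    - [1,0.0145,-0.0305,-0.038,0,0,0]
    - [1,0.0165,-0.0345,-0.052,0,0,0]
    - [1,0.0175,-0.0365,-0.062,0,0,0]
    - [1,0.0175,-0.0365,-0.067,0,0,0]
    - [1,0.0175,-0.0365,-0.067,0,0,0]

```text
time_s: 30.68
eef_pos: [0.4897, -0.066, 0.1612]
eef_rot: [3.058, 0.692, 0.013]
force: [0.3, -5.9, 7.9]
grip_width: 0.0006
```

```bash
python3 log.py;python3 arm.py pics/s17.png
```

```text
30.68 q [-2.420e-01 -2.230e-01  2.019e+00 -2.000e-03  1.335e+00  8.850e-01] p [ 0.4897 -0.066   0.1612] rv [3.058 0.692 0.013] w 0.0006 F [ 0.3 -5.9  7.9]
toolx [0.903 0.43  0.006] jaw [ 0.43  -0.903  0.008] z [ 0.009 -0.004 -1.   ]
arm line deg 242 -62.63608 [ 0.43528341 -0.14417894  0.14800387] [0.53654805 0.0275013  0.15877648]
red 83 [[0.2825, -0.0652, 0.1864], [0.4785, -0.0417, 0.1922], [0.5226, 0.0213, 0.4969]]
```

View pics/s17.png

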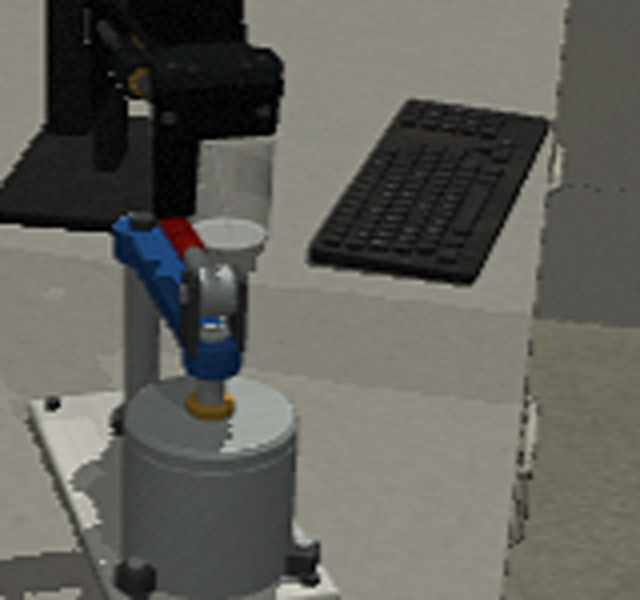

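>>> drive_tool:
  plan:
    - [1,0,0,-0.003,0,0,0]
    - [1,0,0,-0.006,0,0,0]
    - [1,0,0,-0.008,0,0,0]
    - [1,0,0,-0.008,0,0,0]

```text
time_s: 31.22
eef_pos: [0.4901, -0.0665, 0.1556]
eef_rot: [3.057, 0.692, 0.014]
force: [-2.6, -6.0, 16.1]
grip_width: -0.0001
```

```bash
python3 log.py;python3 arm.py pics/s18.png
```

```text
31.23 q [-0.242 -0.219  2.025 -0.003  1.324  0.885] p [ 0.4901 -0.0665  0.1556] rv [3.057 0.692 0.014] w -0.0001 F [-2.6 -6.  16.1]
toolx [0.902 0.431 0.007] jaw [ 0.431 -0.902  0.009] z [ 0.01  -0.005 -1.   ]
arm line deg 231 -62.733482 [ 0.43582996 -0.1418517   0.14800478] [0.53715535 0.02539514 0.16021273]
red 75 [[0.4406, -0.0642, 0.1811], [0.4797, -0.0443, 0.1881], [0.5054, 0.008, 0.3705]]
```

>>> drive_tool:
  plan:
    - [1,0,0,-0.003,0,0,0]
    - [1,0,0,-0.005,0,0,0]
    - [1,0,0,-0.005,0,0,0]
    - [1,0,0,-0.005,0,0,0]

```text
time_s: 31.78
eef_pos: [0.4905, -0.0665, 0.1549]
eef_rot: [3.056, 0.692, 0.015]
force: [-11.7, -4.1, 33.1]
grip_width: 0.0003
```

```bash
python3 log.py;python3 arm.py pics/s19.png
```

```text
31.77 q [-0.241 -0.218  2.026 -0.003  1.321  0.885] p [ 0.4905 -0.0665  0.1549] rv [3.056 0.692 0.015] w 0.0003 F [-11.7  -4.1  33.1]
toolx [0.902 0.431 0.008] jaw [ 0.431 -0.902  0.01 ] z [ 0.011 -0.006 -1.   ]
arm line deg 231 -62.95497 [ 0.435782   -0.15006188  0.14805779] [0.53752793 0.02724292 0.16186541]
red 72 [[0.2517, -0.3449, 0.1815], [0.4803, -0.0433, 0.1875], [0.5982, 0.0417, 0.5063]]
```

View pics/s19.png

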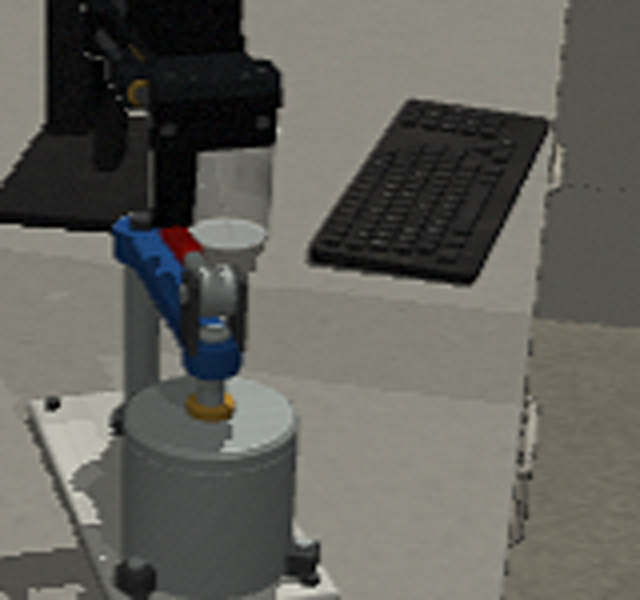

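The lever is hard against its stop: 33 N with no more travel, and it lies level along the arm. I'll lift straight off and check everything.

>>> drive_tool:
  plan:
    - [1,0,0,0.01,0,0,0]
    - [1,0,0,0.05,0,0,0]
    - [1,0,0,0.11,0,0,0]
    - [1,0,0,0.17,0,0,0]
    - [1,-0.03,-0.05,0.22,0,0,0]
    - [1,-0.06,-0.1,0.24,0,0,0]
    - [1,-0.09,-0.15,0.25,0,0,0]
    - [1,-0.12,-0.2,0.25,0,0,0]
    - [1,-0.13,-0.25,0.25,0,0,0]
    - [1,-0.13,-0.3,0.25,0,0,0]
    - [1,-0.13,-0.3,0.25,0,0,0]

```text
time_s: 33.2
eef_pos: [0.3552, -0.3653, 0.3925]
eef_rot: [-3.061, -0.686, 0.001]
force: [0.4, 0.4, 0.3]
grip_width: 0.0011
```

```bash
python3 log.py;python3 arm.py pics/s20.png
python3 - <<'E'
from h import *
for n in ("side","top"):
    info=robot.camera_info(n);pic,d=robot.capture(n); cv2.imwrite(f"pics/{n}20.png",pic); P=cloud(info,d); hsv=cv2.cvtColor(pic,cv2.COLOR_BGR2HSV)
    X,Y,Z=P[...,0],P[...,1],P[...,2]
    red=((hsv[...,0]<8)|(hsv[...,0]>172))&(hsv[...,1]>150)&(np.hypot(X-.487,Y+.065)<.07)&(Z>.14)
    q=P[red]; print(n,"red",len(q),np.percentile(q,[3,50,97],axis=0).round(4).tolist())
    w=np.array([.4305,-.9026]); h=(q[:,:2]-[.4525,.008])@w; print(" slope z/h deg",np.degrees(np.arctan(np.polyfit(h,q[:,2],1)[0])).round(2), h.min(),h.max())
    for lab,c,z0,z1,r in (("sample",(.603,.45),.02,.07,.04),("petri",(.50,.457),.006,.02,.045),("dropper",(.382,.45),.02,.12,.04),("cup",(.505,.285),.06,.085,.05)):
        m=(np.hypot(X-c[0],Y-c[1])<r)&(Z>z0)&(Z<z1); q=P[m]; print(" ",lab,len(q),np.median(q,0).round(4))
    d0=np.load(f"pics/{n}0.npy"); P0=cloud(info,d0); X,Y,Z=P0[...,0],P0[...,1],P0[...,2]
    for lab,c,z0,z1,r in (("sample",(.603,.45),.02,.07,.04),("petri",(.50,.457),.006,.02,.045),("dropper",(.382,.45),.02,.12,.04),("cup",(.505,.285),.06,.085,.05)):
        m=(np.hypot(X-c[0],Y-c[1])<r)&(Z>z0)&(Z<z1); q=P0[m]; print("  at start",lab,len(q),np.median(q,0).round(4))
E
```

```text
33.2 q [-0.906 -0.232  1.646  0.002  1.732  0.224] p [ 0.3552 -0.3653  0.3925] rv [-3.061e+00 -6.860e-01  1.000e-03] w 0.0011 F [0.4 0.4 0.3]
toolx [0.904 0.427 0.   ] jaw [ 0.427 -0.904 -0.005] z [-0.002  0.005 -1.   ]
arm line deg 230 -63.15442 [ 0.43526086 -0.1523621   0.1480028 ] [0.53725779 0.02687474 0.16003861]
red 80 [[0.301, -0.3411, 0.1802], [0.4784, -0.0544, 0.1882], [0.5383, -0.0284, 0.6031]]
side red 58 [[0.4678, -0.0751, 0.1815], [0.4812, -0.0468, 0.1872], [0.4942, -0.0303, 0.1905]]
 slope z/h deg -2.45 0.04202559814960039 0.09418848715534132
  sample 651 [0.6022 0.4567 0.0548]
  petri 853 [0.4979 0.4618 0.0126]
  dropper 696 [0.3795 0.4581 0.0484]
  cup 502 [0.5045 0.2834 0.0686]
  at start sample 648 [0.602  0.4566 0.0547]
  at start petri 861 [0.4977 0.4617 0.0126]
  at start dropper 698 [0.3795 0.4581 0.0483]
  at start cup 484 [0.5031 0.2836 0.0688]
top red 154 [[0.4695, -0.0779, 0.1844], [0.482, -0.0553, 0.1888], [0.4947, -0.0346, 0.1933]]
 slope z/h deg -2.93 0.044501263481084824 0.09728867339808868
  sample 260 [0.6064 0.4447 0.0581]
  petri 475 [0.5024 0.4557 0.014 ]
  dropper 209 [0.3833 0.4409 0.0523]
  cup 174 [0.5127 0.2906 0.074 ]
  at start sample 256 [0.6063 0.4446 0.0579]
  at start petri 473 [0.5024 0.4559 0.0139]
  at start dropper 209 [0.3833 0.4409 0.0519]
  at start cup 176 [0.5128 0.2917 0.0737]
```

View pics/side20.png

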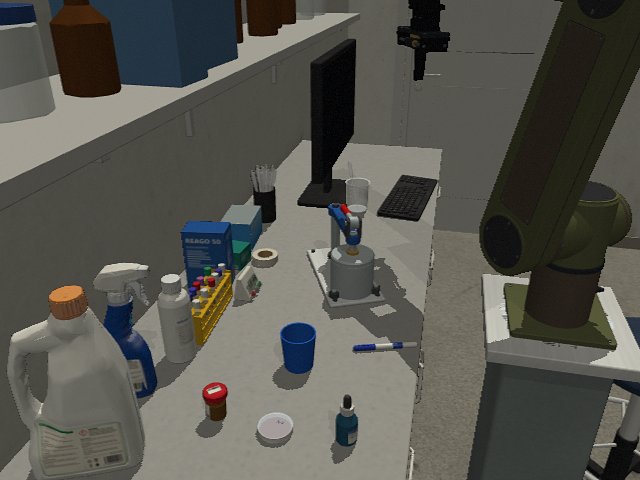

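View pics/top20.png

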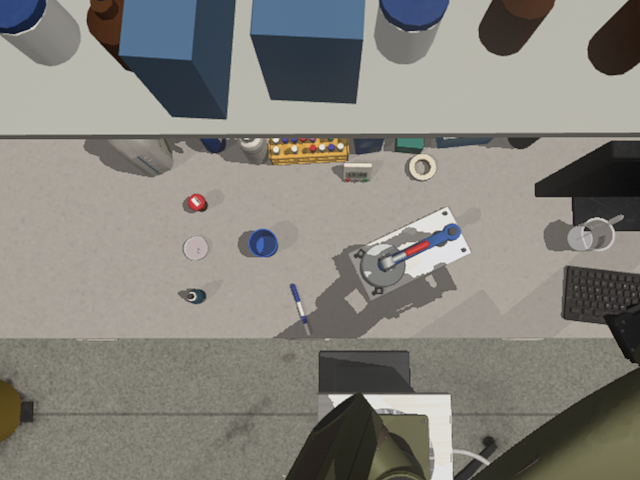

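Run:
```python
from h import *
info=robot.camera_info("top");pic=cv2.imread("pics/top20.png");p0=cv2.imread("pics/top0.png"); K=info["intrinsics"]
hsv=cv2.cvtColor(pic,cv2.COLOR_BGR2HSV)
m=(((hsv[...,0]>100)&(hsv[...,0]<130)&(hsv[...,1]>130))).astype(np.uint8); m[:, :370]=0; m[:220]=0;m[280:]=0;m[:,480:]=0
v,u=np.nonzero(m); q=ray_plane(info,np.c_[u,v],.154); print(len(q),q[:,:2].min(0),q[:,:2].max(0))
# plate long edges: white plate mask in start image
h0=cv2.cvtColor(p0,cv2.COLOR_BGR2HSV); 
pl=((h0[...,1]<30)&(h0[...,2]>190)).astype(np.uint8); pl[:200]=0;pl[305:]=0;pl[:,:340]=0;pl[:,475:]=0
c=max(cv2.findContours(pl,cv2.RETR_EXTERNAL,cv2.CHAIN_APPROX_NONE)[0],key=cv2.contourArea); c=c[:,0]
# far long edge (upper-left): pixel pairs picked from zoom: (362,247)...(448,207) ; far short
for a,b in (((368.5,243.5),(446,208)),((376,297.5),(470,251))):
    g=ray_plane(info,[a,b],.012); e=g[1]-g[0]; print("plate edge deg",np.degrees(np.arctan2(e[1],e[0])))
# arm: post-top centre to pivot via line of blue+red
red=(((hsv[...,0]<8)|(hsv[...,0]>172))&(hsv[...,1]>150)).astype(np.uint8); red[:220]=0;red[280:]=0;red[:,:370]=0;red[:,480:]=0
v,u=np.nonzero(red); q=ray_plane(info,np.c_[u,v],.188); l=cv2.fitLine(np.float32(q[:,:2]),cv2.DIST_HUBER,0,.001,.001).ravel(); print("lever line deg",np.degrees(np.arctan2(l[1],l[0])),"offset of jar axis from line mm",1000*np.cross(l[:2],np.array([.4525,.008])-l[2:]), "post",1000*np.cross(l[:2],np.array([.522,-.138])-l[2:]))
cv2.imwrite("pics/t20z.png",cv2.resize(pic[195:305,345:485],(760,600),interpolation=cv2.INTER_CUBIC))
```

```text
302 [ 0.45272884 -0.15378491] [ 0.53749659 -0.01552425]
plate edge deg -65.53515943114071
plate edge deg -64.06494066766074
lever line deg -64.85172 offset of jar axis from line mm 0.09242453694112418 post 0.9600980234122993<stdin>:15: DeprecationWarning: Arrays of 2-dimensional vectors are deprecated. Use arrays of 3-dimensional vectors instead. (deprecated in NumPy 2.0)
```

View pics/t20z.png

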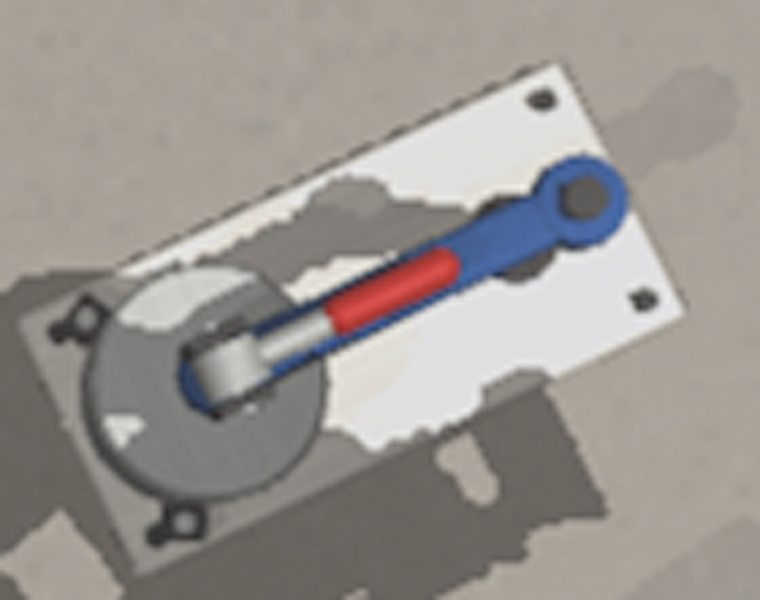

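The arm and lever line up with the plate axis: the lever line is at −64.9° and the plate edges at −64.1° and −65.5°. The lid is centred on the jar, the lever is level, and the robot is clear, so I'm handing in.

```bash
python3 -c "
from station import robot
print(robot.finish_job()); print(robot.get_obs()['time_s'])"
```

```text
the job is handed in; nothing more can be done
None
the job is handed in; nothing more can be done
```

The job is done and handed in at about 33 s of the 67 s allowed. `finish_job` reports no verdict, so success rests on my own checks below.

**What I did:**
- **Pour:** I gripped the cup with the hand leaning right, tipped it about 115° over the jar with one short jog, and stood it back on its original spot.
- **Lid:** I swung the arm to its stop, which showed as about 25 N of push, with the lever still open.
- **Lever:** I pressed the red lever down until it stopped at 33 N with no further travel, then lifted clear.

**Last checks:**
- **Balls:** I counted six in the jar before closing the lid. The cup was empty.
- **Cup:** It stands upright within about 1–2 mm of where it started.
- **Lid and lever:** The lever lies level along the arm, in line with the plate to within about 1°, and the lid is centred on the jar.
- **Bystanders:** They moved less than 0.5 mm.

**What went wrong or disagreed:**
- **First lid push failed:** With the fingers shut, their real tips sit about 30 mm behind the reported TCP. They skimmed over the bar and only dragged it about half way. I backed off and pushed again 30 mm lower, which worked.
- **Arm angle:** The side-camera fit of the arm line shifted by about 1° while I pushed the lever. The top view showed the arm aligned and the tolerance is 3.4°, so I took that as fit error.

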